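# Press a ceramic specimen onto its carrier in a hand-lever bonding press

## Task

Load the bonding press while its catch still locks the lever: lay the brass carrier disc centred on the press's round steel plate and the blue ceramic specimen disc centred on top of it, setting each down rather than dropping it. Then flip the red safety catch down to free the lever, pull the lever all the way down to its stop so that the sprung foot clamps the stack, and finish while still holding the lever down there; leave the other things on the bench where they are.

Things in the scene. Friction and masses are not known exactly. Their poses are not given: they have to be found in the camera images.
- anvil_top (a point): Fixed hand-lever press on a grey base (190 x 104 x 16 mm). Point: centre of the upper face of its round steel plate (72 mm across, ring 58 mm), 36 mm above the bench. Axes are the press's: z up, +x from plate to yoke (roughly to the robot's right, within 0.25 rad), -y the side of the red catch paddle. The grey yoke begins 78 mm along +x, is 122 mm high, and 162 mm at the catch's ear on its -y side.
- carrier_center (a point): Brass carrier disc, loose, plain and flat: 54 mm across, 10 mm thick, about 0.19 kg, lying flat on the bench at the start. The point is its centre, half-way up; z is its axis.
- specimen_center (a point): Blue ceramic specimen disc, loose, plain and flat: 46 mm across, 10 mm thick, about 0.06 kg, lying flat on the bench at the start. The point is its centre, half-way up; z is its axis. It may swap places with the brass disc.
- carrier: the brass carrier disc; origin at the centre of its underside
- specimen: the blue ceramic specimen disc; origin at the centre of its underside
- lever (a joint): Angle of the press's steel lever, rad: 0 = up, leaning back over the yoke; 2.0 = fully down on its stop, level over the plate. A spring pushes it up again whenever it is let go. It takes about 2 to 4 N at the cross-bar to move, and about 10 N at the stop with both discs under the foot.
- lever_hinge (a point): Point on the lever's hinge axis, 100 mm along the press's +x from the plate's centre and 100 mm above the bench. The lever turns in the press's x-z plane about the press's y axis.
- bar_center (a point): Centre of the black cross-bar at the lever's end, 200 mm from the hinge. Round, 18 mm thick, 118 mm long, grips turn freely, always level along the press's y; grip it on either side of the lever's 14 mm wide arm. Lever up: 282 mm above the bench, 183 mm along +x from the plate's centre. Lever down: 100 mm above the bench, 100 mm along -x. Between, it follows the circle about the hinge.
- cross_bar: the same cross-bar as a body; origin at its centre
- foot: Black rubber-faced foot, 26 mm across, on a sprung plunger under the lever, 100 mm from the hinge; origin at the centre of its pressing face. Fully down over both discs it clamps them with about 13 N and its spring yields about 10 mm; over fewer discs it does not press enough.
- catch (a joint): Angle of the red safety catch, a rocker, rad: 0 = locked (steel nose across the front of the lever, which cannot come down; paddle sticks up aslant), 1.4 = free (paddle pushed down to its stop, aslant downwards, nose clear). Clear from about 1.1. It stays where it is put; pushing the paddle takes about 1 to 2 N.
- catch_hinge (a point): Point on the catch's hinge axis, which runs along the press's x axis: 107.5 mm along +x and 26 mm along -y from the plate's centre, 151.5 mm above the bench.
- paddle (a point): Middle of the ribbed upper face of the red paddle (24 mm wide, 46 mm long, 6 mm thick), 56 mm from the catch's hinge axis. Locked, it is about 190 mm above the bench and the paddle slopes up and away from the lever at 0.7 rad; free, it is about 118 mm above the bench and slopes down at 0.7 rad. Push it down from above.
- timer: white timer with coloured keys, 63 x 63 x 20 mm, bystander; origin under its centre
- tweezers: steel tweezers lying flat, 133 x 18 x 10 mm, bystander; origin under the centre, x along them
- petri_0: clear empty petri dish, 62 x 62 x 12 mm, bystander; origin under its centre
- vial: small capped glass vial with green contents, 45 mm across and 79 mm tall, bystander; origin under its centre
There are look-alikes about, which are no part of the job. Of the things that look like the carrier, the larger one is meant.

How it is judged:
By the outcome, as a careful person would: the job done as asked, in the order asked, and still so for the second after the job is handed in, while the arm keeps its last pose, push and grip.
It also fails if it takes over 72 s, if anything falls off the work surface, if the arm or the gripper's body presses on something with over 40 N, if the wrist force passes 120 N, or if a joint passes its speed limit or range.

## Robot

A 7-joint arm with a two-finger parallel gripper is mounted at the origin on a cart in front of the work surface, level with it; the furniture and walls round the work are solid. World frame = base frame: x ahead of the robot, y to its left, z up, the work surface at z = 0. Lengths are in m, angles in rad, forces in N, time in s.
With the tool pointing down it reaches from about 0.425 to 0.925 m from the base axis. Payload 6.8 kg.
Tool frame: the origin (TCP) lies midway between the tips of the shut fingers; the grasp point (between the pads) lies 19 mm behind it; z points along the fingers, y is the direction in which the jaws open and shut (so a half turn about z gives the same grasp; the last joint's range is limited). The gripper opens to 85 mm and grips with 20 to 120 N. Pads are 22 mm wide; open, the fingers measure 114 mm over their backs; the gripper's body (76 mm by 85 mm) begins 54 mm behind the grasp point. The pads swing forward as they close: fully open they stand 13 mm farther back than shut.
Start: joints at [1.24, 0.477, 0.022, 1.555, -0.011, 1.109, -0.083], TCP at [0.149, -0.658, 0.231] pointing down, gripper open.
Joint ranges: [-2.96, 2.96], [-0.34, 2.1], [-1.41, 1.46], [0.24, 2.44], [-1.37, 4.51], [0.17, 1.92], [-2.96, 2.96]. Speed limits (rad/s): [2.39, 2.39, 3.14, 3.14, 3.14, 3.14, 3.14].

## Interface

Orientations are given as a rotation vector (axis times angle).
In Python, from bench import r, imaging gives the robot as it stands.
- The arm moves only by the tool jog_arm, never from a script. Its argument "rows" is a list of rows, each an object with "delta_rot": the turn, a rotation vector about the tool's x, y, z in degrees, a list of three; "xyz": the shift along the tool's x, y, z in cm, a list of three; "fingers": the closure, from 0 (fully open) to 1 (shut). A call has exactly 5 rows; each row is the pose to reach, as a shift and turn from the pose measured when the call began, along the tool's axes at that moment; what a row does not reach only later rows make up. A row lasts 1/12 s, in which the tool goes at most 41.7 mm and 7.16 degrees, less where a joint would pass 70% of its speed; a pose out of reach is approached as far as the arm can. A call with a gripper value outside its range is refused whole. The fingers move at their own pace and stop on an object; "grip_force" is the grip in N (left out, the last holds). Time passes only in rows, so rows that repeat a pose let the fingers close, or fill a call up. It gives the time, the measured TCP pose, the force and the opening at its end, in the units of the state.
- r.get_obs(): the state, without advancing time (a new reading comes with each control period).
- imaging.grab_frame(name): name is "scene" or "top"; returns the picture (384x512x3 uint8, blue, green, red); there is no depth.
- imaging.camera_info(name): a dict with "camera_matrix" (3x3 intrinsics, pixels), "xyz" and "attitude" of the camera in the world. Camera axes: x right, y down, z forward; pixel columns grow to the right and rows downward; lengths in m; the calibration is good to about 2 mm. A picture is of the moment at which its call begins. camera_info takes no time and is no camera call.
- r.hand_in(): hands the job in, once; it reports no verdict.
Trained networks look in the newest picture that a camera, given by its name, has taken for a name from the list of things; names that differ only in an ending like _2 or _b are one class to them, and where a whole thing is asked for, a point or a joint stands for the part that bears it (a point fixed in the world has none). Each returns a list of dicts, best first, with "conf" (0 to 1); they miss things now and then, are a little off and sometimes report something else, mostly with a low value. They report only what shows in the picture. A call takes as long as a camera call. They do not tell look-alikes from the thing itself.
- imaging.find_in(camera, query): "position" ([column, row] in pixels, amid what is visible of it).
- imaging.cut_out(camera, query): "region" (384x512 bool, what is visible of it) and "position" ([column, row] in pixels, amid what is visible of it).
- imaging.tip_of(camera, query): "position" ([column, row] in pixels: a listed point, or the origin of a listed thing).
The state is a dict: "clock": time; "joints": joint angles; "qvel": joint speeds; "tau": joint torques, N m; "tcp_pos": TCP position; "orientation": TCP orientation; "contact_force": force on the tool from outside, world axes, zero at the start; "moment": the same for the moment, N m; "grip_width": finger opening in m.
Only numpy, scipy, OpenCV 4.12 (cv2) and the standard library are available. Lean on these libraries where they do the work, as an engineer would, in place of code of your own. Each camera call takes 0.05 s, during which the arm holds its last target.

## Working session

There is one attempt and no reset: what is moved stays moved. The work goes in short steps, Python scripts to look and compute and a tool call to move; the robot and the scene stay as the last step left them, time stands still between calls to the robot, and variables do not carry over. Pictures are saved under pics/ and viewed, and the job is handed in when it is done.

Besides the shell and the picture viewer there is one more tool, called as name([rows], argument=value, ...), one row to a line, values as JSON. jog_arm: Moves the arm, as the interface text tells. Its arguments: {"type":"object","properties":{"rows":{"type":"array","items":{"type":"object","properties":{"delta_rot":{"type":"array","items":{"type":"number"}},"xyz":{"type":"array","items":{"type":"number"}},"fingers":{"type":"number"}}}},"grip_force":{"type":"number"}},"required":["rows"]}

```bash
mkdir -p pics; ls; cat > h.py <<'E'
import numpy as np, cv2
from scipy.spatial.transform import Rotation as R
from bench import r, imaging
def cam(n):
    c=imaging.camera_info(n); return np.array(c["camera_matrix"]),np.array(c["xyz"]),c["attitude"]
def rot(a):
    a=np.array(a,float)
    return a if a.shape==(3,3) else (R.from_rotvec(a).as_matrix() if a.size==3 else R.from_quat(a).as_matrix())
def topt(n,px,z):
    K,p,a=cam(n); d=rot(a)@np.linalg.inv(K)@np.array([px[0],px[1],1.]); return p+d*(z-p[2])/d[2]
def proj(n,P):
    K,p,a=cam(n); q=K@(rot(a).T@(np.array(P)-p)); return q[:2]/q[2]
E
python3 - <<'E'
from h import *
print(r.get_obs())
for n in("scene","top"):
    print(n,imaging.camera_info(n))
    cv2.imwrite(f"pics/{n}0.png",imaging.grab_frame(n))
    for q in["anvil_top","carrier_center","specimen_center","lever_hinge","bar_center","catch_hinge","paddle","timer","tweezers","petri_0","vial"]:
        print(q,[(np.round(d["position"],1).tolist(),round(d["conf"],2)) for d in imaging.tip_of(n,q)])
E
```

```text
pics
{'clock': 0.0, 'joints': array([ 1.23990327,  0.47782937,  0.02235656,  1.55644446, -0.01149958,
        1.10931964, -0.08304584]), 'qvel': array([-8.37357477e-04,  1.06770339e-03, -7.31631041e-04,  4.66298394e-04,
        6.41407758e-05, -1.26247044e-03,  1.44604835e-03]), 'tau': array([ 2.82235760e-04, -5.96450472e+01,  1.60754666e+00, -2.81194907e+01,
        1.24232116e-02,  9.33530799e-03,  3.24925929e-05]), 'tcp_pos': array([ 0.14898713, -0.65774052,  0.23030938]), 'orientation': array([-3.12028276e+00, -3.49130072e-01,  5.57294973e-04]), 'contact_force': array([-0.0842799 , -0.58224196, -0.63460108]), 'moment': array([-0.02844056,  0.06041583,  0.01418992]), 'grip_width': 0.08544824097798863}
scene {'camera_matrix': array([[372.8430506 ,   0.        , 254.89707699],
       [  0.        , 372.8430506 , 181.95797662],
       [  0.        ,   0.        ,   1.        ]]), 'xyz': array([-0.37335124,  0.49673152,  0.72833247]), 'attitude': array([-1.18915041,  1.97104889, -1.17540578])}
anvil_top [([304.9, 207.8], 0.9)]
carrier_center [([276.6, 243.8], 0.75), ([311.5, 238.7], 0
[... 482 characters left out ...]
 357.7409853 , 186.59130152],
       [  0.        ,   0.        ,   1.        ]]), 'xyz': array([0.41451546, 0.01425182, 1.11232071]), 'attitude': array([-2.14752641,  2.1517788 , -0.12880275])}
anvil_top [([311.8, 193.6], 0.65), ([407.4, 165.5], 0.33)]
carrier_center [([295.0, 228.6], 0.69), ([257.5, 225.6], 0.22)]
specimen_center [([146.9, 226.6], 0.76), ([144.9, 229.1], 0.53)]
lever_hinge [([169.9, 184.0], 0.69), ([403.7, 164.3], 0.35)]
bar_center [([406.1, 166.9], 0.84)]
catch_hinge [([357.2, 189.2], 0.45)]
paddle [([366.6, 203.1], 0.56)]
timer [([331.9, 236.7], 0.85)]
tweezers [([216.6, 233.1], 0.57), ([142.1, 185.3], 0.51)]
petri_0 [([170.0, 186.2], 0.53)]
vial [([140.1, 184.9], 0.55)]
```

```bash
python3 - <<'E'
import cv2
for n in("scene","top"):
    a=cv2.imread(f"pics/{n}0.png"); cv2.imwrite(f"pics/{n}0b.png",cv2.resize(a[100:320,110:430] ,None,fx=2.5,fy=2.5,interpolation=cv2.INTER_CUBIC))
E
```

```text
(no output)
```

View pics/scene0b.png

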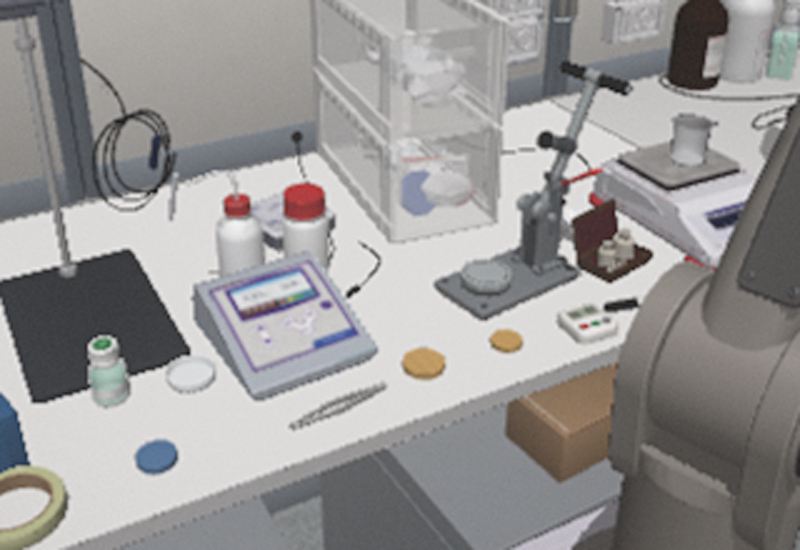

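View pics/top0b.png

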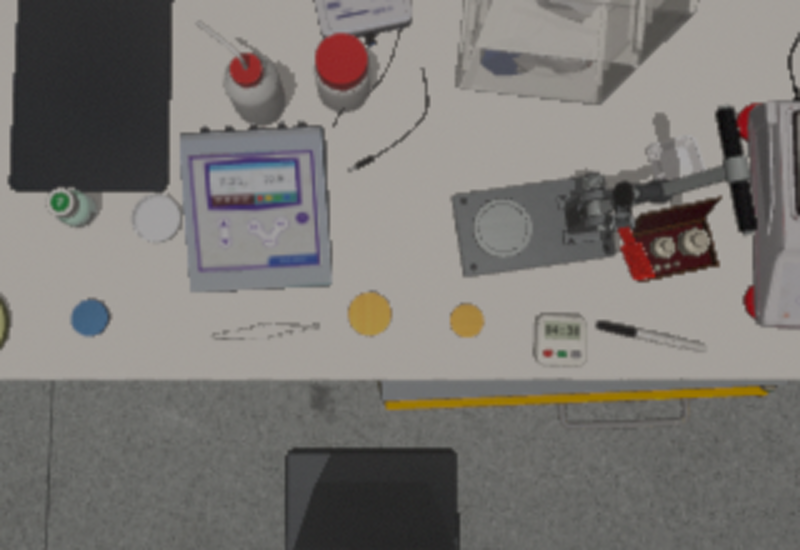

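View pics/top0.png

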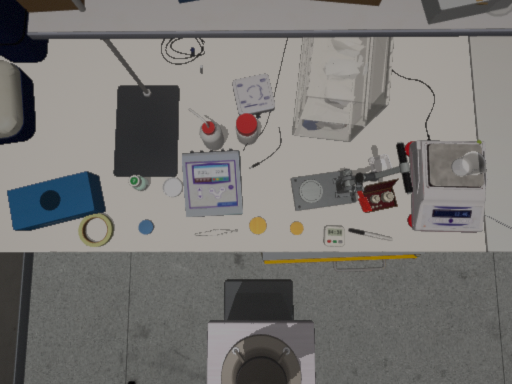

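```bash
python3 - <<'E'
from h import *
o=r.get_obs()
for n in("scene","top"): print(n,proj(n,o["tcp_pos"]),proj(n,[0,0,0]))
print(rot(o["orientation"]))
# mask centroids
for q,z in(("carrier_center",.005),("specimen_center",.005)):
  for n in("top","scene"):
    imaging.grab_frame(n)
    for d in imaging.cut_out(n,q):
        m=d["region"]; ys,xs=np.nonzero(m); print(q,n,round(d["conf"],2),xs.mean(),ys.mean(),m.sum(),topt(n,(xs.mean(),ys.mean()),.008).round(4), topt(n,d["position"],.005).round(4))
a=cv2.imread("pics/top0.png"); s=cv2.imread("pics/scene0.png")
# color masks in top
hsv=cv2.cvtColor(a,cv2.COLOR_BGR2HSV)
for nm,n,c in(("br","top",(258,226)),("bl","top",(147,227)),("sbr","top",(296,228))):
    sat=(hsv[...,1]>90).astype(np.uint8); k,l,st,ce=cv2.connectedComponentsWithStats(sat); i=l[c[1],c[0]]; print(nm,st[i],ce[i],topt("top",ce[i],.009).round(4))
hs=cv2.cvtColor(s,cv2.COLOR_BGR2HSV)
for nm,c in(("br",(279,245)),("bl",(173,282)),("sbr",(312,236))):
    sat=(hs[...,1]>90).astype(np.uint8); k,l,st,ce=cv2.connectedComponentsWithStats(sat); i=l[c[1],c[0]]; print(nm,st[i],ce[i],topt("scene",ce[i],.006).round(4))
# press
for q,z in(("anvil_top",.036),("lever_hinge",.1),("bar_center",.282),("catch_hinge",.1515),("paddle",.190)):
  for n in("top","scene"):
    for d in imaging.tip_of(n,q): print(q,n,round(d["conf"],2),topt(n,d["position"],z).round(4))
E
```

```text
scene [523.5911787  170.07998005] [381.47917118 351.82594305]
top [544.40523911 347.84550905] [260.34621156 375.78699299]
[[ 9.75278724e-01  2.20978301e-01  8.77654095e-06]
 [ 2.20978301e-01 -9.75278724e-01  2.21587816e-05]
 [ 1.34561836e-05 -1.96715632e-05 -1.00000000e+00]]
carrier_center top 0.79 257.44600938967136 225.32394366197184 213 [0.4386 0.007  0.008 ] [0.444  0.0084 0.005 ]
carrier_center top 0.55 404.2494845360825 168.25979381443298 485 [ 0.615  -0.4516  0.008 ] [ 0.6218 -0.4568  0.005 ]
carrier_center top 0.43 296.51677852348996 227.63087248322148 149 [ 0.4314 -0.1126  0.008 ] [ 0.4294 -0.1141  0.005 ]
carrier_center top 0.42 343.21754057428217 185.6969413233458 3204 [ 0.5606 -0.2598  0.008 ] [ 0.5604 -0.2427  0.005 ]
carrier_center scene 0.56 311.98591549295776 235.56338028169014 71 [ 0.4255 -0.1093  0.008 ] [ 0.4295 -0.1101  0.005 ]
carrier_center scene 0.55 278.54545454545456 244.66666666666666 165 [0.4357 0.0101 0.008 ] [0.45  0.007 0.005]
specimen_center top 0.63 145.7111111111111 226.46666666666667 180 [0.4357 0.3509 0.008 ] [0.4365 0.3491 0.005 ]
specimen_center s
[... 592 characters left out ...]
1468  0.036 ]
anvil_top scene 0.68 [ 0.546 -0.154  0.036]
lever_hinge top 0.61 [ 0.5309 -0.1433  0.1   ]
lever_hinge top 0.57 [ 0.5533 -0.2507  0.1   ]
lever_hinge scene 0.69 [ 0.5635 -0.2409  0.1   ]
lever_hinge scene 0.26 [ 0.9464 -0.6713  0.1   ]
bar_center top 0.75 [ 0.5723 -0.3359  0.282 ]
bar_center top 0.22 [ 0.5413 -0.2227  0.282 ]
bar_center scene 0.69 [ 0.5646 -0.3321  0.282 ]
catch_hinge top 0.49 [ 0.529  -0.2662  0.1515]
catch_hinge scene 0.62 [0.2729 0.1113 0.1515]
catch_hinge scene 0.61 [0.2728 0.3819 0.1515]
catch_hinge scene 0.54 [ 0.5539 -0.2695  0.1515]
paddle top 0.5 [0.4354 0.2914 0.19  ]
paddle top 0.47 [ 0.4922 -0.2683  0.19  ]
paddle scene 0.5 [ 0.4851 -0.2743  0.19  ]
```

View pics/scene0.png

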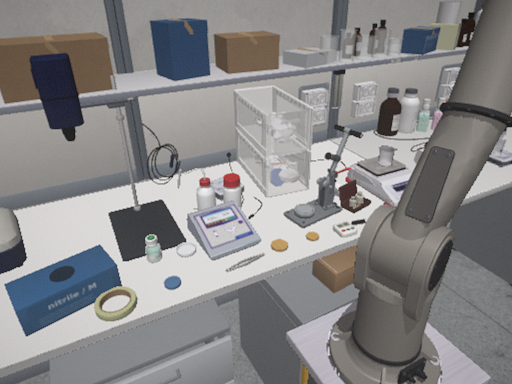

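```bash
python3 - <<'E'
import cv2
a=cv2.imread("pics/top0.png"); cv2.imwrite("pics/tp.png",cv2.resize(a[135:225,280:420] ,None,fx=5.5,fy=5.5,interpolation=cv2.INTER_CUBIC))
a=cv2.imread("pics/scene0.png"); cv2.imwrite("pics/sp.png",cv2.resize(a[120:230,275:380] ,None,fx=5.4,fy=5.4,interpolation=cv2.INTER_CUBIC))
E
```

```text
(no output)
```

View pics/tp.png

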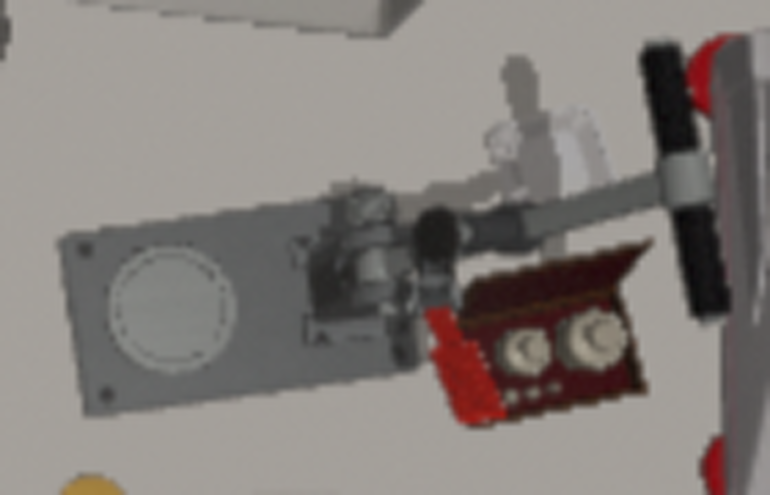

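View pics/sp.png

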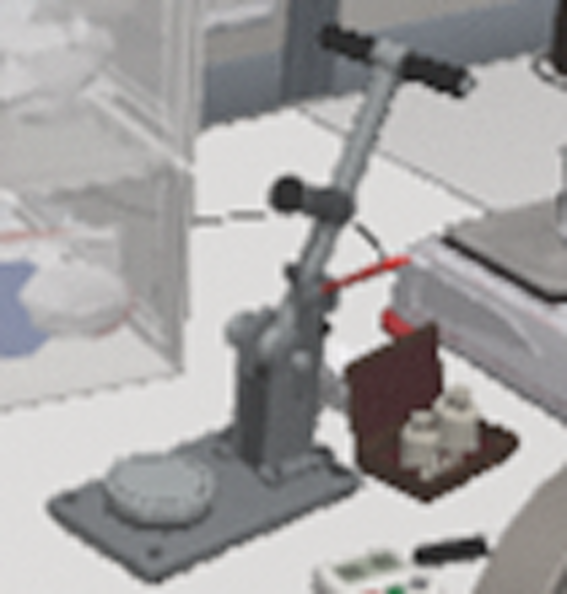

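```bash
python3 - <<'E'
from h import *
from scipy.optimize import least_squares
T=lambda u,v:((u+.5)/5.5-.5+280,(v+.5)/5.5-.5+135)
S=lambda u,v:((u+.5)/5.4-.5+275,(v+.5)/5.4-.5+120)
obs=[("top",T(172,308),(0,0,.036)),("top",T(660,47),(.183,.059,.285)),("top",T(713,316),(.183,-.059,.285)),
("scene",S(160,488),(0,0,.036)),("scene",S(327,37),(.183,.059,.282)),("scene",S(465,81),(.183,-.059,.282)),("top",T(488,415),(.1075,-.026-.079*np.cos(.7),.1515+.079*np.sin(.7)))]
print([topt(n,p,P[2]).round(4) for n,p,P in obs])
def W(v,P):
    c,s=np.cos(v[2]),np.sin(v[2]); return np.array([v[0]+c*P[0]-s*P[1],v[1]+s*P[0]+c*P[1],P[2]])
for sel in (obs,[o for o in obs if o[0]=="top"],[o for o in obs if o[0]=="scene"]):
    f=lambda v:np.concatenate([proj(n,W(v,P))-p for n,p,P in sel])
    s=least_squares(f,[.54,-.15,-1.45],x_scale=[.01,.01,.1]); print(s.x,f(s.x).round(1))
# circle base corner
print([topt("top",T(*c),.016).round(4) for c in((60,238),(88,415),(420,368),(330,193))])
E
```

```text
[array([ 0.5423, -0.1547,  0.036 ]), array([ 0.6249, -0.3272,  0.285 ]), array([ 0.5087, -0.3431,  0.285 ]), array([ 0.5306, -0.1484,  0.036 ]), array([ 0.6189, -0.3251,  0.282 ]), array([ 0.5122, -0.348 ,  0.282 ]), array([ 0.4725, -0.2729,  0.2024])]
[ 0.54108841 -0.15434061 -1.42977008] [-0.1  0.4 -0.  -0.1  0.3  0.1 -0.3 -1.8 -0.6 -0.6 -0.2  0.6  0.1  0.7]
[ 0.5424438  -0.15419617 -1.43470844] [-0.2 -0.1  0.1 -0.3  0.2 -0.  -0.2  0.4]
[ 0.53411325 -0.1519597  -1.41689158] [ 0.3 -0.7 -0.6 -0.1  0.3  1.1]
[array([ 0.5845, -0.0958,  0.016 ]), array([ 0.4848, -0.1098,  0.016 ]), array([ 0.5106, -0.2951,  0.016 ]), array([ 0.6097, -0.2483,  0.016 ])]
```

```bash
cat >> h.py <<'E'
def tf(*Ps,yaw=None):
    o=r.get_obs(); M=rot(o["orientation"]); p=np.array(o["tcp_pos"])
    print("t",round(o["clock"],2),"tcp",p.round(4),"F",np.array(o["contact_force"]).round(1),"w",round(o["grip_width"],4),"tooly",np.degrees(np.arctan2(M[1,1],M[0,1])).round(2),"tilt z",M[:,2].round(4))
    for P in Ps: print(P,"->",(M.T@(np.array(P)-p)*100).round(2).tolist())
    if yaw is not None: print("drot z deg",round(-((yaw-np.degrees(np.arctan2(M[1,1],M[0,1]))+180)%360-180),2))
E
python3 - <<'E'
from h import *
tf((.36,-.4,.25),(.44,-.15,.20),(.4375,.0078,.1),yaw=-45)
print(topt("top",(242,217),.02),topt("top",(238,231),.005),topt("top",(258,252),0))
E
```

```text
t 2.1 tcp [ 0.1492 -0.6583  0.2313] F [0.3 0.3 0.7] w 0.0854 tooly -77.24 tilt z [ 0.  0. -1.]
(0.36, -0.4, 0.25) -> [26.27, -20.53, -1.87]
(0.44, -0.15, 0.2) -> [39.59, -43.15, 3.13]
(0.4375, 0.0078, 0.1) -> [42.84, -58.59, 13.13]
drot z deg -32.24
[0.46367261 0.0540677  0.02      ] [0.42145693 0.06682075 0.005     ] [0.35758587 0.00556174 0.        ]
```

jog_arm([
  {"xyz": [3,-2.5,0],"fingers": 0.2},
  {"xyz": [6.5,-5,-0.5],"fingers": 0.2},
  {"xyz": [10,-7.5,-1],"fingers": 0.2},
  {"xyz": [13,-10,-1],"fingers": 0.2},
  {"xyz": [16,-12.5,-1.5],"fingers": 0.2},
])

```text
$.rows[0]: bad value
```

```bash
python3 -c "
from h import *
tf((.36,-.4,.25),(.44,-.15,.20),(.4375,.0078,.1),yaw=-45)"
```

```text
t 2.1 tcp [ 0.1492 -0.6583  0.2313] F [0.3 0.3 0.7] w 0.0854 tooly -77.24 tilt z [ 0.  0. -1.]
(0.36, -0.4, 0.25) -> [26.27, -20.53, -1.87]
(0.44, -0.15, 0.2) -> [39.59, -43.15, 3.13]
(0.4375, 0.0078, 0.1) -> [42.84, -58.59, 13.13]
drot z deg -32.24
```

jog_arm([
  {"xyz": [3,-2.5,0],"delta_rot": [0,0,0],"fingers": 0.2},
  {"xyz": [6.5,-5,-0.5],"delta_rot": [0,0,0],"fingers": 0.2},
  {"xyz": [10,-7.5,-1],"delta_rot": [0,0,0],"fingers": 0.2},
  {"xyz": [13,-10,-1],"delta_rot": [0,0,0],"fingers": 0.2},
  {"xyz": [16,-12.5,-1.5],"delta_rot": [0,0,0],"fingers": 0.2},
])

```text
clock: 2.52
tcp_pos: [0.2788, -0.4989, 0.246]
orientation: [-3.121, -0.35, 0.0]
contact_force: [0.6, -0.5, 0.2]
grip_width: 0.0684
```

```bash
python3 -c "
from h import *
tf((.36,-.4,.25),(.44,-.15,.20),(.4375,.0078,.1),yaw=-45)"
```

```text
t 2.52 tcp [ 0.2788 -0.4989  0.246 ] F [ 0.6 -0.5  0.2] w 0.0684 tooly -77.2 tilt z [-1.e-04  6.e-04 -1.e+00]
(0.36, -0.4, 0.25) -> [10.11, -7.85, -0.39]
(0.44, -0.15, 0.2) -> [23.45, -30.45, 4.62]
(0.4375, 0.0078, 0.1) -> [26.7, -45.89, 14.63]
drot z deg -32.2
```

jog_arm([
  {"xyz": [3,-2.5,0],"delta_rot": [0,0,-6],"fingers": 0.2},
  {"xyz": [6,-5.2,0],"delta_rot": [0,0,-12],"fingers": 0.2},
  {"xyz": [9,-8,0],"delta_rot": [0,0,-18],"fingers": 0.2},
  {"xyz": [11.2,-11.4,0],"delta_rot": [0,0,-24],"fingers": 0.2},
  {"xyz": [13.2,-15,0],"delta_rot": [0,0,-30],"fingers": 0.2},
])

```text
clock: 2.93
tcp_pos: [0.3756, -0.3217, 0.2464]
orientation: [2.921, 1.155, 0.001]
contact_force: [1.3, 0.2, 0.6]
grip_width: 0.0682
```

```bash
python3 -c "
from h import *
tf((.44,-.15,.20),(.4375,.0078,.1),yaw=-45)"
```

```text
t 2.93 tcp [ 0.3756 -0.3217  0.2464] F [1.3 0.2 0.6] w 0.0682 tooly -46.87 tilt z [ 9.e-04 -0.e+00 -1.e+00]
(0.44, -0.15, 0.2) -> [16.44, -8.13, 4.65]
(0.4375, 0.0078, 0.1) -> [27.03, -19.82, 14.65]
drot z deg -1.87
```

jog_arm([
  {"xyz": [3.7,-1.8,0.5],"delta_rot": [0,0,-2],"fingers": 0.2},
  {"xyz": [7.4,-3.6,1],"delta_rot": [0,0,-2],"fingers": 0.2},
  {"xyz": [11,-5.4,2],"delta_rot": [0,0,-2],"fingers": 0.2},
  {"xyz": [14,-7.6,3.5],"delta_rot": [0,0,-2],"fingers": 0.2},
  {"xyz": [17,-10,5],"delta_rot": [0,0,-2],"fingers": 0.2},
])

```text
clock: 3.35
tcp_pos: [0.4324, -0.1307, 0.1967]
orientation: [2.899, 1.205, 0.005]
contact_force: [0.4, -0.1, -0.9]
grip_width: 0.0684
```

```bash
python3 -c "
from h import *
tf((.4375,.0078,.1),(.4375,.0078,.03),yaw=-45)"
```

```text
t 3.35 tcp [ 0.4324 -0.1307  0.1967] F [ 0.4 -0.1 -0.9] w 0.0684 tooly -44.87 tilt z [ 3.4e-03 -6.0e-04 -1.0e+00]
(0.4375, 0.0078, 0.1) -> [10.16, -9.44, 9.66]
(0.4375, 0.0078, 0.03) -> [10.15, -9.46, 16.66]
drot z deg 0.13
```

jog_arm([
  {"xyz": [2.8,-2.6,1.5],"delta_rot": [0,0,0],"fingers": 0.2},
  {"xyz": [5.4,-5,4],"delta_rot": [0,0,0],"fingers": 0.2},
  {"xyz": [7.8,-7.2,6.5],"delta_rot": [0,0,0],"fingers": 0.2},
  {"xyz": [10.2,-9.4,9],"delta_rot": [0,0,0],"fingers": 0.2},
  {"xyz": [10.2,-9.4,12.5],"delta_rot": [0,0,0],"fingers": 0.2},
])

```text
clock: 3.77
tcp_pos: [0.4406, 0.0146, 0.0727]
orientation: [2.896, 1.216, 0.016]
contact_force: [1.7, -1.0, 0.2]
grip_width: 0.0686
```

```bash
python3 -c "
from h import *
a=imaging.grab_frame('top'); b=imaging.grab_frame('scene')
c=np.hstack([cv2.resize(a[190:290,200:320],None,fx=3.3,fy=3.3),cv2.resize(b[190:290,220:340],None,fx=3.3,fy=3.3)]); cv2.imwrite('pics/g1.png',c)
tf((.4375,.0078,.1),(.4375,.0078,.03),(.4375,.0078,-.002),yaw=-45)"
```

```text
t 3.87 tcp [0.4348 0.0092 0.068 ] F [-0.7 -0.8 -0.3] w 0.0681 tooly -44.63 tilt z [-4.9e-03 -2.0e-04 -1.0e+00]
(0.4375, 0.0078, 0.1) -> [0.08, 0.28, -3.2]
(0.4375, 0.0078, 0.03) -> [0.1, 0.3, 3.8]
(0.4375, 0.0078, -0.002) -> [0.11, 0.31, 7.0]
drot z deg 0.37
```

View pics/g1.png

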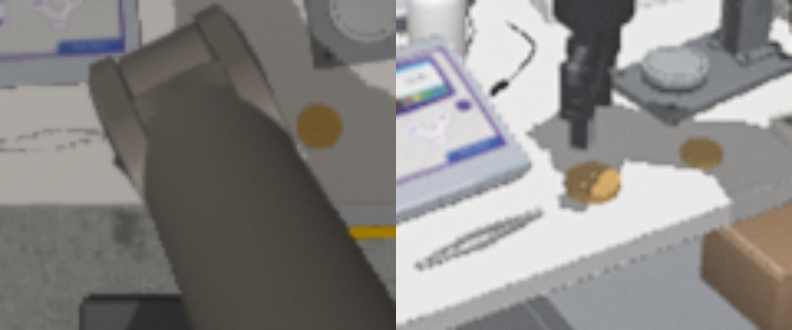

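jog_arm([
  {"xyz": [0.1,0.3,2],"delta_rot": [0,0,0],"fingers": 0.2},
  {"xyz": [0.1,0.3,4],"delta_rot": [0,0,0],"fingers": 0.2},
  {"xyz": [0.1,0.3,5.8],"delta_rot": [0,0,0],"fingers": 0.2},
  {"xyz": [0.1,0.3,6.4],"delta_rot": [0,0,0],"fingers": 0.2},
  {"xyz": [0.1,0.3,6.6],"delta_rot": [0,0,0],"fingers": 0.2},
])

```text
clock: 4.28
tcp_pos: [0.4375, 0.0067, 0.0023]
orientation: [-2.898, -1.209, 0.008]
contact_force: [0.1, -0.1, -0.2]
grip_width: 0.0685
```

```bash
python3 -c "
from h import *
tf((.4375,.0078,-.002),yaw=-45)"
```

```text
t 4.28 tcp [0.4375 0.0067 0.0023] F [ 0.1 -0.1 -0.2] w 0.0685 tooly -44.72 tilt z [-0.0054 -0.0011 -1.    ]
(0.4375, 0.0078, -0.002) -> [0.08, -0.08, 0.43]
drot z deg 0.28
```

jog_arm([
  {"xyz": [0.1,-0.1,0.35],"delta_rot": [0,0,0],"fingers": 0.25},
  {"xyz": [0.1,-0.1,0.35],"delta_rot": [0,0,0],"fingers": 0.32},
  {"xyz": [0.1,-0.1,0.35],"delta_rot": [0,0,0],"fingers": 0.4},
  {"xyz": [0.1,-0.1,0.35],"delta_rot": [0,0,0],"fingers": 0.5},
  {"xyz": [0.1,-0.1,0.35],"delta_rot": [0,0,0],"fingers": 0.6},
], grip_force=35)

```text
clock: 4.7
tcp_pos: [0.4383, 0.0079, 0.0001]
orientation: [-2.9, -1.209, 0.006]
contact_force: [-1.0, 0.7, 6.3]
grip_width: 0.0525
```

```bash
python3 -c "
from h import *
cv2.imwrite('pics/g2.png',cv2.resize(imaging.grab_frame('scene')[190:290,220:340],None,fx=5,fy=5))
tf((.4375,.0078,.1))"
```

```text
t 4.75 tcp [4.383e-01 7.900e-03 1.000e-04] F [-2.  -0.2  5.8] w 0.052 tooly -44.74 tilt z [-0.0035 -0.0015 -1.    ]
(0.4375, 0.0078, 0.1) -> [-0.1, -0.06, -9.99]
```

View pics/g2.png

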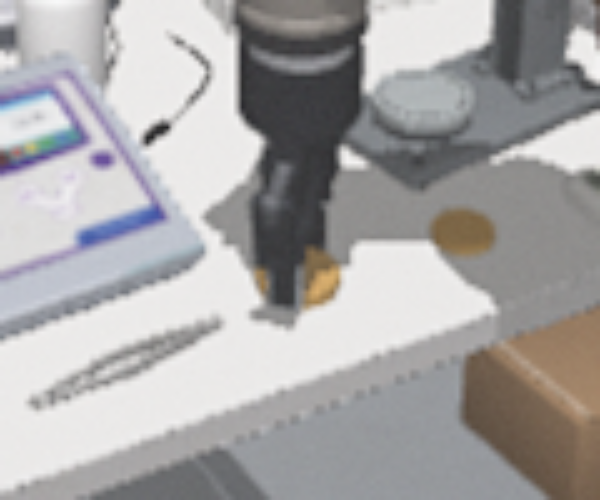

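jog_arm([
  {"xyz": [0,0,0],"delta_rot": [0,0,0],"fingers": 0.3},
  {"xyz": [0,0,-0.3],"delta_rot": [0,0,0],"fingers": 0.3},
  {"xyz": [0,0,-0.3],"delta_rot": [0,0,0],"fingers": 0.35},
  {"xyz": [0,0,-0.3],"delta_rot": [0,0,0],"fingers": 0.45},
  {"xyz": [0,0,-0.3],"delta_rot": [0,0,0],"fingers": 0.6},
], grip_force=35)

```text
clock: 5.17
tcp_pos: [0.4389, 0.008, 0.0042]
orientation: [2.899, 1.208, -0.005]
contact_force: [-3.0, -0.4, 16.4]
grip_width: 0.0512
```

```bash
python3 -c "
from h import *
tf((.4375,.0078,.1),(.541,-.1540,.1),yaw=-82)"
```

```text
t 5.17 tcp [0.4389 0.008  0.0042] F [-3.  -0.4 16.4] w 0.0512 tooly -44.75 tilt z [-0.0024 -0.0019 -1.    ]
(0.4375, 0.0078, 0.1) -> [-0.14, -0.09, -9.58]
(0.541, -0.154, 0.1) -> [-4.34, 18.65, -9.58]
drot z deg 37.25
```

```bash
python3 -c "
from h import *
cv2.imwrite('pics/g3.png',cv2.resize(imaging.grab_frame('scene')[215:265,250:320],None,fx=10,fy=10,interpolation=cv2.INTER_CUBIC))
tf()"
```

```text
t 5.22 tcp [0.4389 0.008  0.0042] F [-3.1  0.5 15.5] w 0.0514 tooly -44.74 tilt z [-0.0023 -0.0019 -1.    ]
```

View pics/g3.png

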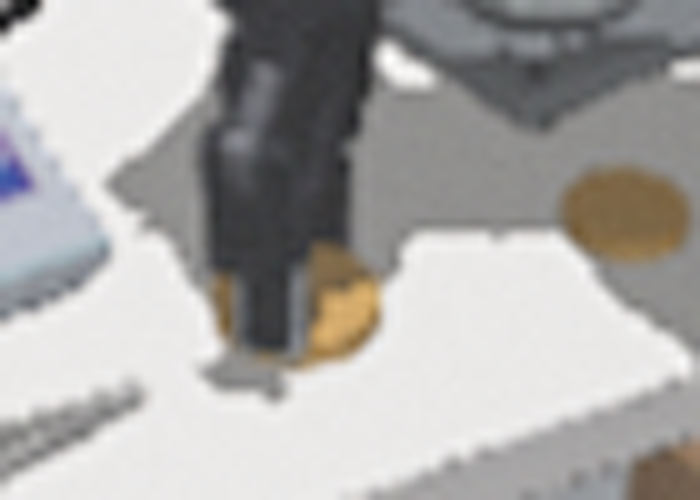

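jog_arm([
  {"xyz": [0,0,-0.5],"delta_rot": [0,0,0],"fingers": 0.6},
  {"xyz": [0,0,-1.5],"delta_rot": [0,0,0],"fingers": 0.6},
  {"xyz": [0,0,-3],"delta_rot": [0,0,0],"fingers": 0.6},
  {"xyz": [0,0,-5],"delta_rot": [0,0,0],"fingers": 0.6},
  {"xyz": [0,0,-7],"delta_rot": [0,0,0],"fingers": 0.6},
])

```text
clock: 5.63
tcp_pos: [0.4383, 0.0081, 0.0751]
orientation: [2.899, 1.209, -0.007]
contact_force: [0.4, -0.7, -2.4]
grip_width: 0.0509
```

```bash
python3 -c "
from h import *
cv2.imwrite('pics/g4.png',cv2.resize(imaging.grab_frame('scene')[195:265,250:320],None,fx=8,fy=8,interpolation=cv2.INTER_CUBIC))
tf((.541,-.154,.1),yaw=-82)"
```

```text
t 5.68 tcp [0.4406 0.0084 0.0783] F [ 0.4 -1.4  1.2] w 0.0505 tooly -44.73 tilt z [ 0.0016 -0.0019 -1.    ]
(0.541, -0.154, 0.1) -> [-4.47, 18.57, -2.12]
drot z deg 37.27
```

View pics/g4.png

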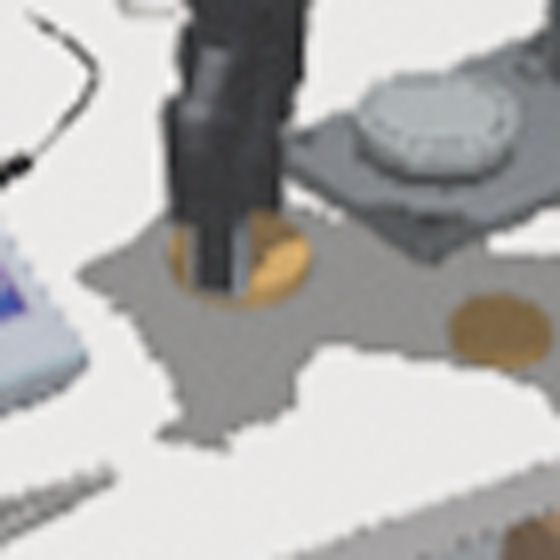

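jog_arm([
  {"xyz": [-0.9,3.7,-1],"delta_rot": [0,0,7],"fingers": 0.6},
  {"xyz": [-1.8,7.4,-2],"delta_rot": [0,0,14],"fingers": 0.6},
  {"xyz": [-2.7,11.1,-2.1],"delta_rot": [0,0,21],"fingers": 0.6},
  {"xyz": [-3.5,14.6,-2.1],"delta_rot": [0,0,28],"fingers": 0.6},
  {"xyz": [-4.2,17.5,-2.1],"delta_rot": [0,0,34],"fingers": 0.6},
])

```text
clock: 6.1
tcp_pos: [0.5362, -0.1475, 0.1005]
orientation: [3.125, 0.296, 0.004]
contact_force: [0.1, 0.1, -3.0]
grip_width: 0.0509
```

```bash
python3 -c "
from h import *
tf((.541,-.154,.1),(.541,-.154,.06),yaw=-82)"
```

```text
t 6.1 tcp [ 0.5362 -0.1475  0.1005] F [ 0.1  0.1 -3. ] w 0.0509 tooly -79.17 tilt z [ 0.0027 -0.0026 -1.    ]
(0.541, -0.154, 0.1) -> [0.35, 0.72, 0.05]
(0.541, -0.154, 0.06) -> [0.34, 0.71, 4.05]
drot z deg 2.83
```

jog_arm([
  {"xyz": [0.3,0.7,0.5],"delta_rot": [0,0,3],"fingers": 0.6},
  {"xyz": [0.3,0.7,2],"delta_rot": [0,0,3],"fingers": 0.6},
  {"xyz": [0.3,0.7,3.5],"delta_rot": [0,0,3],"fingers": 0.6},
  {"xyz": [0.3,0.7,4.7],"delta_rot": [0,0,3],"fingers": 0.6},
  {"xyz": [0.3,0.7,4.9],"delta_rot": [0,0,3],"fingers": 0.6},
])

```text
clock: 6.52
tcp_pos: [0.5387, -0.1535, 0.0493]
orientation: [3.133, 0.215, -0.002]
contact_force: [-0.4, 0.2, -2.3]
grip_width: 0.0508
```

```bash
python3 -c "
from h import *
a=imaging.grab_frame('top'); b=imaging.grab_frame('scene')
c=np.hstack([cv2.resize(a[165:225,280:340],None,fx=6.5,fy=6.5),cv2.resize(b[175:235,275:335],None,fx=6.5,fy=6.5,interpolation=cv2.INTER_CUBIC)]); cv2.imwrite('pics/g5.png',c)
tf((.541,-.154,.04),yaw=-82)"
```

```text
t 6.62 tcp [ 0.5399 -0.1536  0.051 ] F [ 0.3  0.6 -1.9] w 0.0507 tooly -82.15 tilt z [ 0.001  -0.0019 -1.    ]
(0.541, -0.154, 0.04) -> [0.1, 0.06, 1.1]
drot z deg -0.15
```

View pics/g5.png

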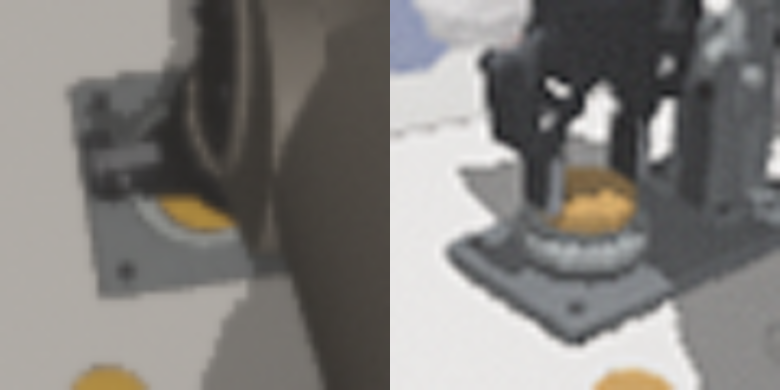

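jog_arm([
  {"xyz": [0.05,0,0.5],"delta_rot": [0,0,0],"fingers": 0.6},
  {"xyz": [0.05,0,0.8],"delta_rot": [0,0,0],"fingers": 0.6},
  {"xyz": [0.05,0,0.95],"delta_rot": [0,0,0],"fingers": 0.6},
  {"xyz": [0.05,0,1.05],"delta_rot": [0,0,0],"fingers": 0.6},
  {"xyz": [0.05,0,1.1],"delta_rot": [0,0,0],"fingers": 0.6},
])

```text
clock: 7.03
tcp_pos: [0.5405, -0.1535, 0.0405]
orientation: [3.132, 0.215, 0.001]
contact_force: [-3.2, 0.5, 7.0]
grip_width: 0.0509
```

```bash
python3 -c "
from h import *
tf((.541,-.154,.04),yaw=-82)"
```

```text
t 7.03 tcp [ 0.5405 -0.1535  0.0405] F [-3.2  0.5  7. ] w 0.0509 tooly -82.15 tilt z [ 0.001  -0.0021 -1.    ]
(0.541, -0.154, 0.04) -> [0.04, 0.06, 0.05]
drot z deg -0.15
```

Contact at the predicted height (0.0405). Release and lift slightly, look.

jog_arm([
  {"xyz": [0,0,0],"delta_rot": [0,0,0],"fingers": 0.3},
  {"xyz": [0,0,0],"delta_rot": [0,0,0],"fingers": 0.2},
  {"xyz": [0,0,0],"delta_rot": [0,0,0],"fingers": 0.15},
  {"xyz": [0,0,-2],"delta_rot": [0,0,0],"fingers": 0.15},
  {"xyz": [0,0,-5],"delta_rot": [0,0,0],"fingers": 0.15},
])

```text
clock: 7.45
tcp_pos: [0.5384, -0.1529, 0.0887]
orientation: [3.134, 0.216, -0.007]
contact_force: [0.3, 0.0, -0.1]
grip_width: 0.0725
```

```bash
python3 -c "
from h import *
tf((.54,-.15,.17),(.53,.0,.2),(.433,.352,.1),yaw=-82)"
```

```text
t 7.45 tcp [ 0.5384 -0.1529  0.0887] F [ 0.3  0.  -0.1] w 0.0725 tooly -82.13 tilt z [-4.2e-03 -7.0e-04 -1.0e+00]
(0.54, -0.15, 0.17) -> [0.16, -0.27, -8.13]
(0.53, 0.0, 0.2) -> [1.21, -15.26, -11.14]
(0.433, 0.352, 0.1) -> [-3.53, -51.46, -1.12]
drot z deg -0.13
```

jog_arm([
  {"xyz": [0,0,-4],"delta_rot": [0,0,0],"fingers": 0.15},
  {"xyz": [0.2,-1,-8],"delta_rot": [0,0,0],"fingers": 0.15},
  {"xyz": [0.5,-4.5,-10.5],"delta_rot": [0,0,0],"fingers": 0.15},
  {"xyz": [0.5,-8.5,-11],"delta_rot": [0,0,0],"fingers": 0.15},
  {"xyz": [0.2,-12.5,-11],"delta_rot": [0,0,0],"fingers": 0.15},
])

```text
clock: 7.87
tcp_pos: [0.5259, -0.0276, 0.2019]
orientation: [3.133, 0.212, 0.004]
contact_force: [0.5, 0.7, -0.3]
grip_width: 0.0725
```

jog_arm([
  {"xyz": [-0.2,-4,0],"delta_rot": [0,0,0],"fingers": 0.15},
  {"xyz": [-0.7,-8,0],"delta_rot": [0,0,0],"fingers": 0.15},
  {"xyz": [-1.2,-12,0],"delta_rot": [0,0,0],"fingers": 0.15},
  {"xyz": [-1.7,-16,0],"delta_rot": [0,0,0],"fingers": 0.15},
  {"xyz": [-2.2,-20,0],"delta_rot": [0,0,0],"fingers": 0.15},
])

```text
clock: 8.28
tcp_pos: [0.4765, 0.1692, 0.202]
orientation: [3.133, 0.212, 0.006]
contact_force: [1.6, 0.9, 0.9]
grip_width: 0.0725
```

```bash
python3 -c "
from h import *
a=imaging.grab_frame('top'); b=imaging.grab_frame('scene')
cv2.imwrite('pics/top1.png',a); cv2.imwrite('pics/scene1.png',b)
c=np.hstack([cv2.resize(a[165:225,280:340],None,fx=6.5,fy=6.5,interpolation=cv2.INTER_CUBIC),cv2.resize(b[175:235,275:335],None,fx=6.5,fy=6.5,interpolation=cv2.INTER_CUBIC)]); cv2.imwrite('pics/g6.png',c)
tf((.433,.352,.1),yaw=-82)"
```

```text
t 8.38 tcp [0.4749 0.1753 0.2025] F [0.2 0.4 0.6] w 0.0729 tooly -81.62 tilt z [ 0.0035  0.0032 -1.    ]
(0.433, 0.352, 0.1) -> [-1.61, -18.06, 10.29]
drot z deg 0.38
```

View pics/g6.png

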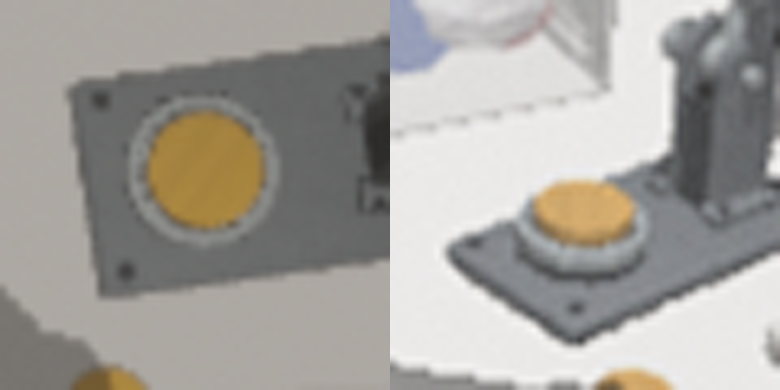

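```bash
python3 -c "
from h import *
a=cv2.imread('pics/top1.png'); s=cv2.imread('pics/scene1.png')
for n,im,roi in (('top',a,(165,225,290,335)),('scene',s,(195,222,285,325))):
    hs=cv2.cvtColor(im,cv2.COLOR_BGR2HSV); m=np.zeros(im.shape[:2],bool); m[roi[0]:roi[1],roi[2]:roi[3]]=1
    y,x=np.nonzero((hs[...,1]>90)&m&(hs[...,2]>60)&(hs[...,0]>8)&(hs[...,0]<35))
    print(n,len(x),x.mean(),y.mean(),topt(n,(x.mean(),y.mean()),.045).round(4), topt(n,(x.mean(),y.mean()),.042).round(4))
    if n=='top':
        g=hs[...,2]; x0,y0=x.mean(),y.mean()
        pts=[]
        gg=cv2.GaussianBlur(im.astype(np.float32).mean(2),(0,0),.7)
        for t in np.linspace(0,2*np.pi,72,endpoint=False):
            rr=np.arange(10,15,.1); xs=x0+rr*np.cos(t); ys=y0+rr*np.sin(t)
            v=cv2.remap(gg,xs.astype(np.float32)[None],ys.astype(np.float32)[None],cv2.INTER_LINEAR)[0]
            k=np.argmin(np.gradient(v)); pts.append((xs[k],ys[k]))
        e=cv2.fitEllipse(np.array(pts,np.float32)); print(e,topt('top',e[0],.036).round(4))
tf((.433,.352,.1),(.433,.352,.1),yaw=-82)"

```

```text
top 277 309.7942238267148 193.76534296028882 [ 0.5316 -0.1499  0.045 ] [ 0.5319 -0.1503  0.042 ]
((310.1939697265625, 192.04713439941406), (22.723875045776367, 27.875831604003906), 31.146520614624023) [ 0.5378 -0.1526  0.036 ]
scene 114 304.4298245614035 207.26315789473685 [ 0.5331 -0.1505  0.045 ] [ 0.5371 -0.1533  0.042 ]
t 8.38 tcp [0.4749 0.1753 0.2025] F [0.2 0.4 0.6] w 0.0729 tooly -81.62 tilt z [ 0.0035  0.0032 -1.    ]
(0.433, 0.352, 0.1) -> [-1.61, -18.06, 10.29]
(0.433, 0.352, 0.1) -> [-1.61, -18.06, 10.29]
drot z deg 0.38
```

```bash
cat > meas.py <<'E'
from h import *
a=cv2.imread('pics/top1.png')
hs=cv2.cvtColor(a,cv2.COLOR_BGR2HSV); m=((hs[...,1]>90)&(hs[...,0]>8)&(hs[...,0]<35)); m[:175]=0;m[210:]=0;m[:,:295]=0;m[:,328:]=0
y,x=np.nonzero(m); x0,y0=x.mean(),y.mean(); print(len(x),x0,y0,topt('top',(x0,y0),.046).round(4))
gg=cv2.GaussianBlur(a.astype(np.float32).mean(2),(0,0),.6)
pts=[]
for t in np.linspace(0,2*np.pi,72,endpoint=False):
    rr=np.arange(9.7,13.7,.1); xs=x0+rr*np.cos(t); ys=y0+rr*np.sin(t)
    v=cv2.remap(gg,xs.astype(np.float32)[None],ys.astype(np.float32)[None],cv2.INTER_LINEAR)[0]
    k=np.argmin(np.gradient(v)); pts.append((xs[k],ys[k]))
e=cv2.fitEllipse(np.array(pts,np.float32)); print(e,topt('top',e[0],.036).round(4))
E
python3 meas.py
```

```text
251 311.21115537848607 190.71713147410358 [ 0.5407 -0.1542  0.046 ]
((310.7784423828125, 190.7311553955078), (23.100326538085938, 23.4494571685791), 134.24574279785156) [ 0.5418 -0.1544  0.036 ]
```

jog_arm([
  {"xyz": [-0.3,-4,0],"delta_rot": [0,0,0],"fingers": 0.25},
  {"xyz": [-0.7,-8,1],"delta_rot": [0,0,0],"fingers": 0.25},
  {"xyz": [-1,-12,3],"delta_rot": [0,0,0],"fingers": 0.25},
  {"xyz": [-1.3,-15.5,5],"delta_rot": [0,0,0],"fingers": 0.25},
  {"xyz": [-1.5,-18,8],"delta_rot": [0,0,0],"fingers": 0.25},
])

```text
clock: 8.8
tcp_pos: [0.4354, 0.3523, 0.1278]
orientation: [-3.126, -0.231, -0.013]
contact_force: [0.9, -0.0, 0.3]
grip_width: 0.0642
```

jog_arm([
  {"xyz": [0,0,1],"delta_rot": [0,0,0],"fingers": 0.25},
  {"xyz": [0,0,2],"delta_rot": [0,0,0],"fingers": 0.25},
  {"xyz": [0,0,4],"delta_rot": [0,0,0],"fingers": 0.25},
  {"xyz": [0,0,4],"delta_rot": [0,0,0],"fingers": 0.25},
  {"xyz": [0,0,4],"delta_rot": [0,0,0],"fingers": 0.25},
])

```text
clock: 9.22
tcp_pos: [0.4362, 0.3505, 0.0875]
orientation: [-3.128, -0.228, -0.011]
contact_force: [-0.4, -0.4, 0.1]
grip_width: 0.0637
```

```bash
python3 -c "
from h import *
cv2.imwrite('pics/g7.png',cv2.resize(imaging.grab_frame('scene')[230:310,130:220],None,fx=6,fy=6,interpolation=cv2.INTER_CUBIC))
tf((.4345,.352,.003),yaw=-82)"
```

```text
t 9.27 tcp [0.4367 0.3513 0.0884] F [ 0.  -0.1 -0.2] w 0.0639 tooly -81.67 tilt z [ 0.008   0.007  -0.9999]
(0.4345, 0.352, 0.003) -> [-0.28, -0.05, 8.54]
drot z deg 0.33
```

View pics/g7.png

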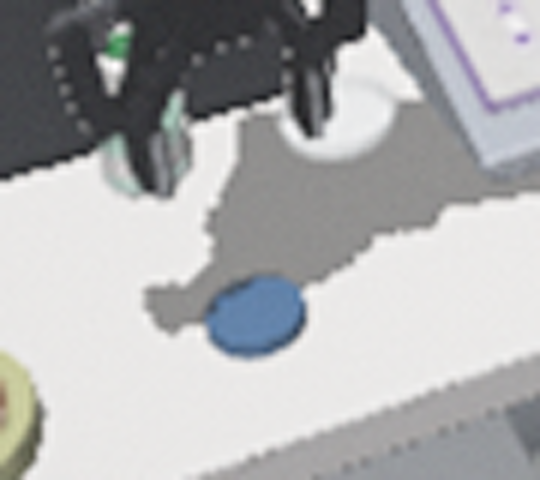

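jog_arm([
  {"xyz": [-0.2,0,2],"delta_rot": [-0.3,-0.5,0],"fingers": 0.25},
  {"xyz": [-0.2,0,4.5],"delta_rot": [-0.3,-0.5,0],"fingers": 0.25},
  {"xyz": [-0.3,0,7],"delta_rot": [-0.3,-0.5,0],"fingers": 0.25},
  {"xyz": [-0.3,0,8.2],"delta_rot": [-0.3,-0.5,0],"fingers": 0.25},
  {"xyz": [-0.3,0,8.5],"delta_rot": [-0.3,-0.5,0],"fingers": 0.25},
])

```text
clock: 9.68
tcp_pos: [0.4343, 0.3503, 0.0025]
orientation: [3.132, 0.227, -0.002]
contact_force: [-0.7, 0.4, 0.6]
grip_width: 0.0643
```

```bash
python3 -c "
from h import *
tf((.4345,.352,.003),yaw=-82)"
```

```text
t 9.68 tcp [0.4343 0.3503 0.0025] F [-0.7  0.4  0.6] w 0.0643 tooly -81.72 tilt z [-0.0012 -0.0011 -1.    ]
(0.4345, 0.352, 0.003) -> [0.05, -0.17, -0.05]
drot z deg 0.28
```

jog_arm([
  {"xyz": [0,-0.1,-0.05],"delta_rot": [0,0,0],"fingers": 0.32},
  {"xyz": [0,-0.1,-0.05],"delta_rot": [0,0,0],"fingers": 0.4},
  {"xyz": [0,-0.1,-0.05],"delta_rot": [0,0,0],"fingers": 0.46},
  {"xyz": [0,-0.1,-0.05],"delta_rot": [0,0,0],"fingers": 0.55},
  {"xyz": [0,-0.1,-0.1],"delta_rot": [0,0,0],"fingers": 0.65},
], grip_force=30)

```text
clock: 10.1
tcp_pos: [0.435, 0.3521, 0.0051]
orientation: [-3.133, -0.227, -0.002]
contact_force: [0.5, 0.9, 0.6]
grip_width: 0.0435
```

```bash
python3 -c "
from h import *
cv2.imwrite('pics/g8.png',cv2.resize(imaging.grab_frame('scene')[240:310,130:220],None,fx=6,fy=6,interpolation=cv2.INTER_CUBIC))
tf(yaw=-82)"
```

```text
t 10.15 tcp [0.435  0.3521 0.005 ] F [ 0.2 -0.1  6. ] w 0.0438 tooly -81.72 tilt z [ 9.e-04  6.e-04 -1.e+00]
drot z deg 0.28
```

View pics/g8.png

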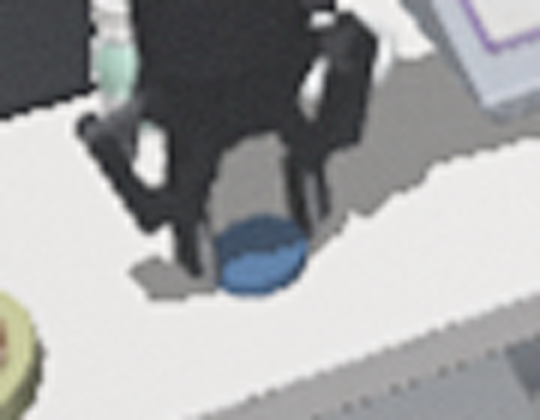

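jog_arm([
  {"xyz": [0,0,-0.3],"delta_rot": [0,0,0],"fingers": 0.65},
  {"xyz": [0,0,-1.5],"delta_rot": [0,0,0],"fingers": 0.65},
  {"xyz": [0,0,-4],"delta_rot": [0,0,0],"fingers": 0.65},
  {"xyz": [0,0,-7.5],"delta_rot": [0,0,0],"fingers": 0.65},
  {"xyz": [0,0,-11.5],"delta_rot": [0,0,0],"fingers": 0.65},
])

```text
clock: 10.57
tcp_pos: [0.4337, 0.351, 0.1207]
orientation: [3.132, 0.227, -0.003]
contact_force: [0.9, -0.0, -0.5]
grip_width: 0.0437
```

```bash
python3 -c "
from h import *
cv2.imwrite('pics/g9.png',cv2.resize(imaging.grab_frame('scene')[200:310,130:240],None,fx=5,fy=5,interpolation=cv2.INTER_CUBIC))
tf((.475,.175,.2),(.53,0,.2),(.541,-.154,.12),yaw=-82)"
```

```text
t 10.62 tcp [0.4373 0.355  0.1294] F [1.3 1.8 4.7] w 0.0437 tooly -81.71 tilt z [ 0.0081  0.0069 -0.9999]
(0.475, 0.175, 0.2) -> [1.2, 18.31, -7.15]
(0.53, 0, 0.2) -> [4.12, 36.42, -7.23]
(0.541, -0.154, 0.12) -> [2.92, 51.86, 0.67]
drot z deg 0.29
```

View pics/g9.png

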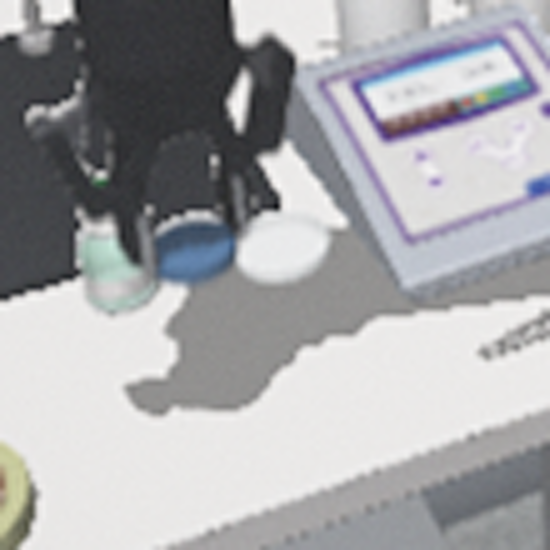

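jog_arm([
  {"xyz": [0.2,2,-3],"delta_rot": [-0.3,-0.5,0],"fingers": 0.65},
  {"xyz": [0.5,5,-5.5],"delta_rot": [-0.3,-0.5,0],"fingers": 0.65},
  {"xyz": [0.8,8.5,-7],"delta_rot": [-0.3,-0.5,0],"fingers": 0.65},
  {"xyz": [1,12.5,-7.2],"delta_rot": [-0.3,-0.5,0],"fingers": 0.65},
  {"xyz": [1.1,16.5,-7.2],"delta_rot": [-0.3,-0.5,0],"fingers": 0.65},
])

```text
clock: 11.03
tcp_pos: [0.4723, 0.192, 0.2031]
orientation: [-3.132, -0.229, -0.007]
contact_force: [1.1, -0.7, -1.4]
grip_width: 0.0435
```

```bash
python3 -c "
from h import *
tf((.475,.175,.2),(.53,0,.2),(.541,-.154,.12),yaw=-82)"
```

```text
t 11.03 tcp [0.4723 0.192  0.2031] F [ 1.1 -0.7 -1.4] w 0.0435 tooly -81.64 tilt z [ 0.0042  0.0019 -1.    ]
(0.475, 0.175, 0.2) -> [0.02, 1.72, 0.31]
(0.53, 0, 0.2) -> [2.91, 19.83, 0.29]
(0.541, -0.154, 0.12) -> [1.73, 35.24, 8.27]
drot z deg 0.36
```

jog_arm([
  {"xyz": [0.6,4,0.2],"delta_rot": [0,-0.2,0],"fingers": 0.65},
  {"xyz": [1.2,8,0.2],"delta_rot": [0,-0.2,0],"fingers": 0.65},
  {"xyz": [1.8,12,0.2],"delta_rot": [0,-0.2,0],"fingers": 0.65},
  {"xyz": [2.4,16,0.2],"delta_rot": [0,-0.2,0],"fingers": 0.65},
  {"xyz": [2.9,20,0.2],"delta_rot": [0,-0.2,0],"fingers": 0.65},
])

```text
clock: 11.45
tcp_pos: [0.5303, -0.0035, 0.202]
orientation: [-3.132, -0.23, -0.003]
contact_force: [0.1, -0.4, -0.0]
grip_width: 0.0433
```

```bash
python3 -c "
from h import *
tf((.541,-.154,.12),yaw=-82)"
```

```text
t 11.45 tcp [ 0.5303 -0.0035  0.202 ] F [ 0.1 -0.4 -0. ] w 0.0433 tooly -81.62 tilt z [ 0.0019  0.0014 -1.    ]
(0.541, -0.154, 0.12) -> [-1.15, 15.05, 8.18]
drot z deg 0.38
```

jog_arm([
  {"xyz": [-0.3,4,1],"delta_rot": [0,0,0],"fingers": 0.65},
  {"xyz": [-0.6,8,2],"delta_rot": [0,0,0],"fingers": 0.65},
  {"xyz": [-0.9,11.5,4],"delta_rot": [0,0,0],"fingers": 0.65},
  {"xyz": [-1.1,14.5,6],"delta_rot": [0,0,0],"fingers": 0.65},
  {"xyz": [-1.1,15.1,8],"delta_rot": [0,0,0],"fingers": 0.65},
])

```text
clock: 11.87
tcp_pos: [0.541, -0.1618, 0.1218]
orientation: [3.132, 0.217, 0.004]
contact_force: [0.2, -1.2, -1.0]
grip_width: 0.0432
```

jog_arm([
  {"xyz": [0,0,1],"delta_rot": [0,0,0],"fingers": 0.65},
  {"xyz": [0,0,2.5],"delta_rot": [0,0,0],"fingers": 0.65},
  {"xyz": [0,0,3.5],"delta_rot": [0,0,0],"fingers": 0.65},
  {"xyz": [0,0,4],"delta_rot": [0,0,0],"fingers": 0.65},
  {"xyz": [0,0,4],"delta_rot": [0,0,0],"fingers": 0.65},
])

```text
clock: 12.28
tcp_pos: [0.5407, -0.1606, 0.0813]
orientation: [3.133, 0.22, 0.002]
contact_force: [-1.1, -0.0, -1.2]
grip_width: 0.0434
```

```bash
python3 -c "
from h import *
tf((.541,-.154,.051),yaw=-82)"
```

```text
t 12.28 tcp [ 0.5407 -0.1606  0.0813] F [-1.1 -0.  -1.2] w 0.0434 tooly -81.98 tilt z [ 0.0016 -0.0013 -1.    ]
(0.541, -0.154, 0.051) -> [0.12, -0.66, 3.03]
drot z deg 0.02
```

jog_arm([
  {"xyz": [0.1,-0.6,0.8],"delta_rot": [0,0,0],"fingers": 0.65},
  {"xyz": [0.1,-0.7,1.6],"delta_rot": [0,0,0],"fingers": 0.65},
  {"xyz": [0.1,-0.7,2.1],"delta_rot": [0,0,0],"fingers": 0.65},
  {"xyz": [0.1,-0.7,2.3],"delta_rot": [0,0,0],"fingers": 0.65},
  {"xyz": [0.1,-0.7,2.3],"delta_rot": [0,0,0],"fingers": 0.65},
])

```text
clock: 12.7
tcp_pos: [0.5404, -0.1534, 0.0577]
orientation: [3.133, 0.22, 0.001]
contact_force: [0.2, 0.8, -0.5]
grip_width: 0.0438
```

```bash
python3 -c "
from h import *
a=imaging.grab_frame('top'); b=imaging.grab_frame('scene')
c=np.hstack([cv2.resize(a[165:225,280:340],None,fx=6.5,fy=6.5),cv2.resize(b[175:235,275:335],None,fx=6.5,fy=6.5,interpolation=cv2.INTER_CUBIC)]); cv2.imwrite('pics/g10.png',c)
tf((.541,-.154,.051),yaw=-82)"
```

```text
t 12.8 tcp [ 0.5408 -0.1537  0.0583] F [ 0.2 -0.1 -1.1] w 0.0435 tooly -81.99 tilt z [ 0.0017 -0.0014 -1.    ]
(0.541, -0.154, 0.051) -> [0.01, 0.03, 0.73]
drot z deg 0.01
```

View pics/g10.png

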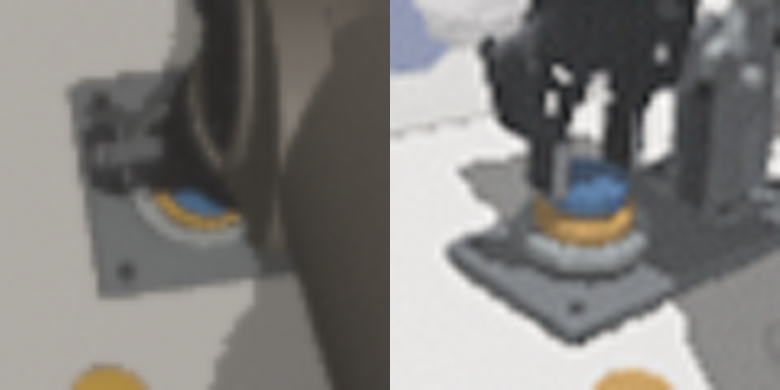

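Blue hangs just above the brass and looks concentric. Lower to contact.

jog_arm([
  {"xyz": [0,0,0.3],"delta_rot": [0,0,0],"fingers": 0.65},
  {"xyz": [0,0,0.5],"delta_rot": [0,0,0],"fingers": 0.65},
  {"xyz": [0,0,0.6],"delta_rot": [0,0,0],"fingers": 0.65},
  {"xyz": [0,0,0.65],"delta_rot": [0,0,0],"fingers": 0.65},
  {"xyz": [0,0,0.7],"delta_rot": [0,0,0],"fingers": 0.65},
])

```text
clock: 13.22
tcp_pos: [0.5408, -0.1538, 0.0513]
orientation: [3.132, 0.219, 0.002]
contact_force: [-0.4, 0.1, -0.2]
grip_width: 0.0435
```

jog_arm([
  {"xyz": [0,0,0],"delta_rot": [0,0,0],"fingers": 0.65},
  {"xyz": [0,0,0.05],"delta_rot": [0,0,0],"fingers": 0.65},
  {"xyz": [0,0,0.07],"delta_rot": [0,0,0],"fingers": 0.65},
  {"xyz": [0,0,0.09],"delta_rot": [0,0,0],"fingers": 0.65},
  {"xyz": [0,0,0.1],"delta_rot": [0,0,0],"fingers": 0.65},
])

```text
clock: 13.63
tcp_pos: [0.5409, -0.1538, 0.051]
orientation: [3.132, 0.219, 0.003]
contact_force: [-2.4, -0.1, 7.2]
grip_width: 0.0437
```

Contact (7 N). Release and retreat upward.

jog_arm([
  {"xyz": [0,0,0],"delta_rot": [0,0,0],"fingers": 0.42},
  {"xyz": [0,0,0],"delta_rot": [0,0,0],"fingers": 0.3},
  {"xyz": [0,0,0],"delta_rot": [0,0,0],"fingers": 0.2},
  {"xyz": [0,0,-2],"delta_rot": [0,0,0],"fingers": 0.2},
  {"xyz": [0,0,-5],"delta_rot": [0,0,0],"fingers": 0.2},
])

```text
clock: 14.05
tcp_pos: [0.5385, -0.1533, 0.0988]
orientation: [-3.134, -0.22, 0.007]
contact_force: [-0.1, -0.7, 0.4]
grip_width: 0.0685
```

```bash
python3 -c "
from h import *
# paddle target: press(.1075,-.072)
c,s=np.cos(-1.433),np.sin(-1.433)
def W(x,y,z): return (.5413+c*x-s*y, -.1541+s*x+c*y, z)
print(W(.1075,-.072,.2),W(.183,.033,.28),W(.183,-.033,.28))
tf((.42,-.15,.27),W(.1075,-.072,.26),W(.1075,-.072,.2),yaw=-82)"
```

```text
(np.float64(0.48474875236937953), np.float64(-0.2704709860378447), 0.2) (np.float64(0.5991241979875372), np.float64(-0.3308324591779849), 0.28) (np.float64(0.5337498054498382), np.float64(-0.339898263076528), 0.28)
t 14.05 tcp [ 0.5385 -0.1533  0.0988] F [-0.1 -0.7  0.4] w 0.0685 tooly -81.99 tilt z [-4.2e-03 -1.0e-04 -1.0e+00]
(0.42, -0.15, 0.27) -> [-11.76, -1.98, -17.07]
(np.float64(0.48474875236937953), np.float64(-0.2704709860378447), 0.26) -> [-7.02, 10.85, -16.1]
(np.float64(0.48474875236937953), np.float64(-0.2704709860378447), 0.2) -> [-7.0, 10.85, -10.1]
drot z deg 0.01
```

jog_arm([
  {"xyz": [0,-0.3,-4],"delta_rot": [0,0,0],"fingers": 0.4},
  {"xyz": [-0.5,-1,-8],"delta_rot": [0,0,0],"fingers": 0.6},
  {"xyz": [-2,-3,-11.5],"delta_rot": [0,0,0],"fingers": 0.8},
  {"xyz": [-5,-5,-13],"delta_rot": [0,0,0],"fingers": 1},
  {"xyz": [-8,-7,-15],"delta_rot": [0,0,0],"fingers": 1},
])

```text
clock: 14.47
tcp_pos: [0.4499, -0.0942, 0.2504]
orientation: [-3.134, -0.22, 0.004]
contact_force: [0.2, 0.9, 1.6]
grip_width: 0.0075
```

```bash
python3 -c "
from h import *
a=imaging.grab_frame('top'); b=imaging.grab_frame('scene')
cv2.imwrite('pics/top2.png',a)
c=np.hstack([cv2.resize(a[145:225,290:370],None,fx=5,fy=5,interpolation=cv2.INTER_CUBIC),cv2.resize(b[145:225,285:365],None,fx=5,fy=5,interpolation=cv2.INTER_CUBIC)]); cv2.imwrite('pics/g11.png',c)
tf((.43,-.20,.26),(.485,-.27,.26),yaw=-82)"
```

```text
t 14.57 tcp [ 0.4479 -0.0931  0.2522] F [ 1.2 -0.5  0.3] w 0.0 tooly -81.85 tilt z [-9.0e-04 -1.9e-03 -1.0e+00]
(0.43, -0.2, 0.26) -> [-3.29, 10.33, -0.76]
(0.485, -0.27, 0.26) -> [1.16, 18.04, -0.75]
drot z deg 0.15
```

View pics/g11.png

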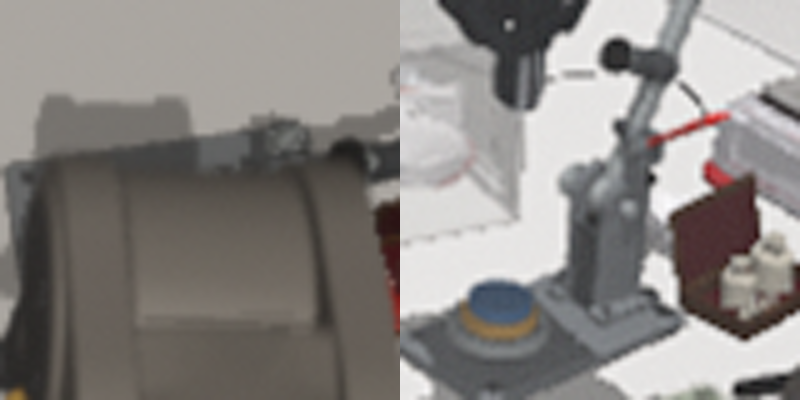

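jog_arm([
  {"xyz": [-1,4,-0.8],"delta_rot": [0,0,0],"fingers": 1},
  {"xyz": [-0.8,8,-0.8],"delta_rot": [0,0,0],"fingers": 1},
  {"xyz": [-0.2,12,-0.8],"delta_rot": [0,0,0],"fingers": 1},
  {"xyz": [0.7,15.5,-0.8],"delta_rot": [0,0,0],"fingers": 1},
  {"xyz": [1.1,17.6,-0.8],"delta_rot": [0,0,0],"fingers": 1},
])

```text
clock: 14.98
tcp_pos: [0.4842, -0.2705, 0.26]
orientation: [3.131, 0.217, -0.001]
contact_force: [0.2, -0.3, -0.4]
grip_width: 0.0002
```

```bash
cat >> h.py <<'E'
_c,_s=np.cos(-1.433),np.sin(-1.433)
def W(x,y,z): return np.round((.5413+_c*x-_s*y, -.1541+_s*x+_c*y, z),4)
def P(w): d=np.array(w)-[.5413,-.1541,0]; return np.round([_c*d[0]+_s*d[1],-_s*d[0]+_c*d[1],d[2]],4)
E
python3 -c "
from h import *
b=imaging.grab_frame('scene')
cv2.imwrite('pics/g12.png',cv2.resize(b[90:220,280:400],None,fx=4.5,fy=4.5,interpolation=cv2.INTER_CUBIC))
tf(W(.105,-.072,.205),yaw=-82);print(P(r.get_obs()['tcp_pos']))"
```

```text
t 15.03 tcp [ 0.4846 -0.2735  0.2597] F [ 1.5 -3.7  0.3] w 0.0003 tooly -82.24 tilt z [-3.0e-04 -4.8e-03 -1.0e+00]
[ 0.4844 -0.268   0.205 ] -> [0.06, -0.57, 5.47]
drot z deg -0.24
[ 0.1105 -0.0726  0.2597]
```

View pics/g12.png

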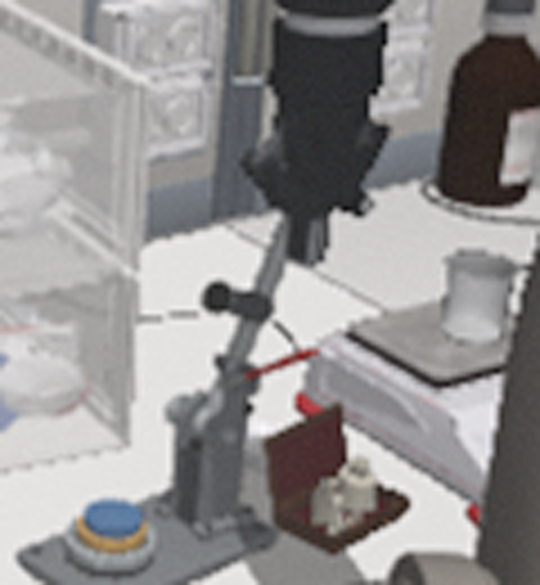

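jog_arm([
  {"xyz": [0,-0.5,2],"delta_rot": [0,0,0],"fingers": 1},
  {"xyz": [0,-0.5,4],"delta_rot": [0,0,0],"fingers": 1},
  {"xyz": [0,-0.5,5.5],"delta_rot": [0,0,0],"fingers": 1},
  {"xyz": [0,-0.5,6.5],"delta_rot": [0,0,0],"fingers": 1},
  {"xyz": [0,-0.5,7.5],"delta_rot": [0,0,0],"fingers": 1},
])

```text
clock: 15.45
tcp_pos: [0.4839, -0.2688, 0.1836]
orientation: [3.13, 0.212, -0.002]
contact_force: [0.5, 0.5, 1.9]
grip_width: 0.0
```

```bash
python3 -c "
from h import *
b=imaging.grab_frame('scene')
cv2.imwrite('pics/g13.png',cv2.resize(b[90:220,280:400],None,fx=4.5,fy=4.5,interpolation=cv2.INTER_CUBIC))
tf(W(.105,-.072,.126),yaw=-82);print(P(r.get_obs()['tcp_pos']))"
```

```text
t 15.5 tcp [ 0.4831 -0.2685  0.1821] F [ 0.5  0.4 -0.7] w 0.0 tooly -82.23 tilt z [-0.0027 -0.0036 -1.    ]
[ 0.4844 -0.268   0.126 ] -> [0.15, -0.05, 5.61]
drot z deg -0.23
[ 0.1053 -0.0733  0.1821]
```

View pics/g13.png

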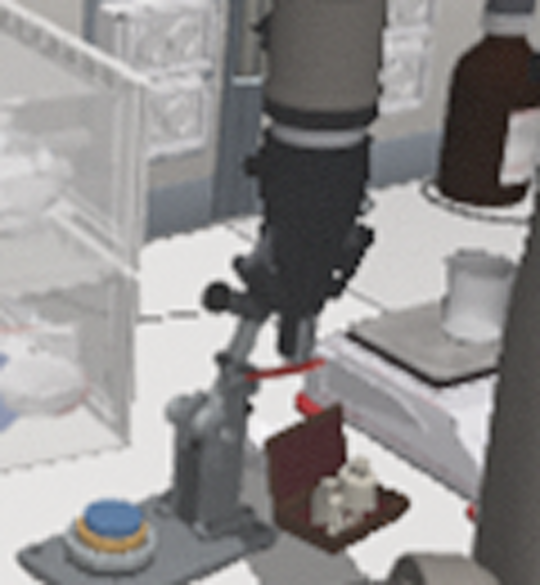

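Paddle is moving with the fingertip. Continue down.

jog_arm([
  {"xyz": [0.1,0,1],"delta_rot": [0,0,0],"fingers": 1},
  {"xyz": [0.1,0,2],"delta_rot": [0,0,0],"fingers": 1},
  {"xyz": [0.1,0,3],"delta_rot": [0,0,0],"fingers": 1},
  {"xyz": [0.1,0,4],"delta_rot": [0,0,0],"fingers": 1},
  {"xyz": [0.1,0,5],"delta_rot": [0,0,0],"fingers": 1},
])

```text
clock: 15.92
tcp_pos: [0.4845, -0.2685, 0.1314]
orientation: [3.131, 0.213, -0.003]
contact_force: [0.1, -0.3, 2.0]
grip_width: 0.0001
```

jog_arm([
  {"xyz": [0,0,0.2],"delta_rot": [0,0,0],"fingers": 1},
  {"xyz": [0,0,0.4],"delta_rot": [0,0,0],"fingers": 1},
  {"xyz": [0,0,0.5],"delta_rot": [0,0,0],"fingers": 1},
  {"xyz": [0,0,0.6],"delta_rot": [0,0,0],"fingers": 1},
  {"xyz": [0,0,0.7],"delta_rot": [0,0,0],"fingers": 1},
])

```text
clock: 16.33
tcp_pos: [0.4847, -0.2686, 0.1247]
orientation: [3.13, 0.213, -0.002]
contact_force: [0.1, 0.3, 1.7]
grip_width: 0.0004
```

```bash
python3 -c "
from h import *
b=imaging.grab_frame('scene')
cv2.imwrite('pics/g14.png',cv2.resize(b[90:220,280:400],None,fx=4.5,fy=4.5,interpolation=cv2.INTER_CUBIC))
tf();print(P(r.get_obs()['tcp_pos']))"
```

```text
t 16.38 tcp [ 0.4846 -0.2687  0.1245] F [0.1 0.1 0.6] w -0.0 tooly -82.22 tilt z [-0.0012 -0.0041 -1.    ]
[ 0.1057 -0.0719  0.1245]
```

View pics/g14.png

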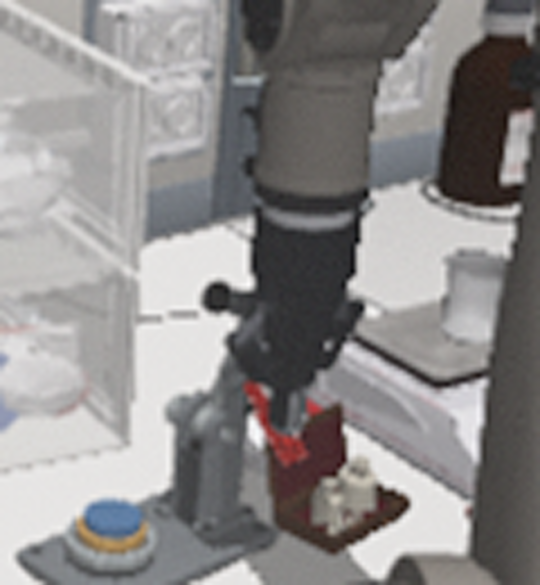

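jog_arm([
  {"xyz": [0,0,0.2],"delta_rot": [0,0,0],"fingers": 1},
  {"xyz": [0,0,0.3],"delta_rot": [0,0,0],"fingers": 1},
  {"xyz": [0,0,0.4],"delta_rot": [0,0,0],"fingers": 1},
  {"xyz": [0,0,0.5],"delta_rot": [0,0,0],"fingers": 1},
  {"xyz": [0,0,0.6],"delta_rot": [0,0,0],"fingers": 1},
])

```text
clock: 16.8
tcp_pos: [0.4857, -0.2691, 0.1223]
orientation: [3.129, 0.212, 0.001]
contact_force: [-11.0, 6.2, 36.8]
grip_width: 0.0003
```

jog_arm([
  {"xyz": [0,0,-2],"delta_rot": [0,0,0],"fingers": 1},
  {"xyz": [0,0,-6],"delta_rot": [0,0,0],"fingers": 1},
  {"xyz": [0,0,-10],"delta_rot": [0,0,0],"fingers": 1},
  {"xyz": [0,0,-14],"delta_rot": [0,0,0],"fingers": 1},
  {"xyz": [0,0,-18],"delta_rot": [0,0,0],"fingers": 1},
])

```text
clock: 17.22
tcp_pos: [0.4851, -0.268, 0.3043]
orientation: [3.128, 0.212, 0.002]
contact_force: [0.5, 0.0, -1.2]
grip_width: -0.0002
```

jog_arm([
  {"xyz": [0,0,-3],"delta_rot": [0,0,0],"fingers": 0.5},
  {"xyz": [0,0,-5],"delta_rot": [0,0,0],"fingers": 0.2},
  {"xyz": [0,0,-6],"delta_rot": [0,0,0],"fingers": 0.1},
  {"xyz": [0,0,-6],"delta_rot": [0,0,0],"fingers": 0.1},
  {"xyz": [0,0,-6],"delta_rot": [0,0,0],"fingers": 0.1},
])

```text
clock: 17.63
tcp_pos: [0.4847, -0.2675, 0.3633]
orientation: [3.129, 0.212, 0.0]
contact_force: [-0.6, 0.3, -0.3]
grip_width: 0.0605
```

```bash
python3 -c "
from h import *
b=imaging.grab_frame('scene')
cv2.imwrite('pics/g15.png',cv2.resize(b[90:220,280:400],None,fx=4.5,fy=4.5,interpolation=cv2.INTER_CUBIC))
print([(d['position'],d['conf']) for d in imaging.tip_of('scene','bar_center')],proj('scene',W(.183,0,.282)))
a=imaging.grab_frame('top'); cv2.imwrite('pics/top3.png',a)
tf(W(.183,-.035,.355),W(.183,-.035,.263),yaw=-82.1);print(P(r.get_obs()['tcp_pos']))"
```

```text
[([347.3, 130.8], 0.56)] [347.12515495 130.38105219]
t 17.78 tcp [ 0.4842 -0.2673  0.3621] F [0.5 0.6 0.7] w 0.0771 tooly -82.24 tilt z [-0.0019 -0.0043 -1.    ]
[ 0.5318 -0.3402  0.355 ] -> [3.73, 7.86, 0.74]
[ 0.5318 -0.3402  0.263 ] -> [3.76, 7.83, 9.94]
drot z deg -0.14
[ 0.1043 -0.0721  0.3621]
```

View pics/g15.png

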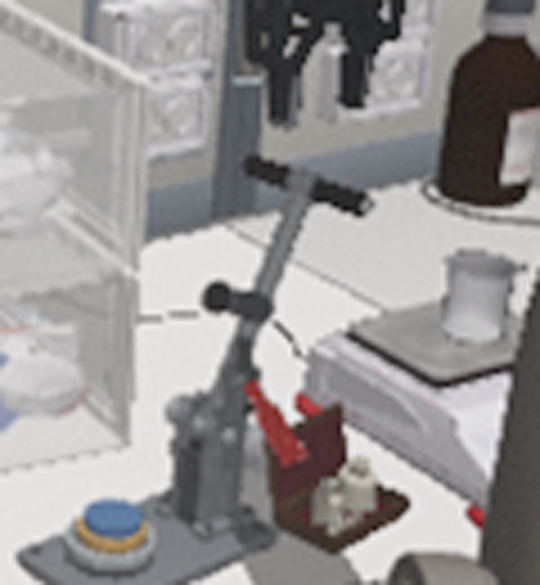

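View pics/top3.png

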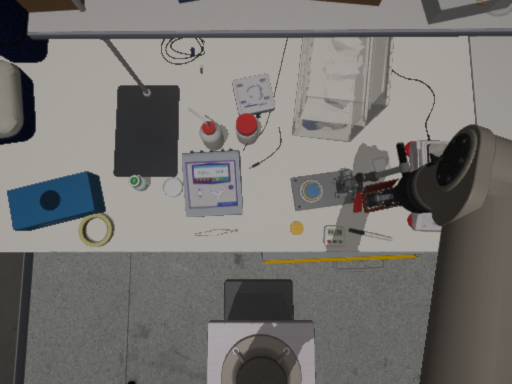

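```bash
python3 -c "
from h import *
a=cv2.imread('pics/top3.png'); hs=cv2.cvtColor(a,cv2.COLOR_BGR2HSV)
box=np.zeros(a.shape[:2],bool); box[175:208,295:330]=1
bl=box&(hs[...,1]>80)&(hs[...,0]>90)&(hs[...,0]<130); y,x=np.nonzero(bl); print('blue',len(x),topt('top',(x.mean(),y.mean()),.056).round(4))
m=(box&(hs[...,1]>80)&(hs[...,0]<35)&(hs[...,0]>5))|bl; y,x=np.nonzero(m); print('all',len(x),topt('top',(x.mean(),y.mean()),.046).round(4))
cv2.imwrite('pics/g16.png',cv2.resize(a[165:215,285:335],None,fx=10,fy=10,interpolation=cv2.INTER_CUBIC))"
sed -i 's/top1/top3/' meas.py; python3 meas.py
```

```text
blue 157 [ 0.5408 -0.154   0.056 ]
all 206 [ 0.5406 -0.1523  0.046 ]
42 307.0952380952381 193.04761904761904 [ 0.5337 -0.1417  0.046 ]
((306.49005126953125, 193.1767120361328), (23.527008056640625, 24.562856674194336), 72.48577880859375) [ 0.5344 -0.1413  0.036 ]
```

View pics/g16.png

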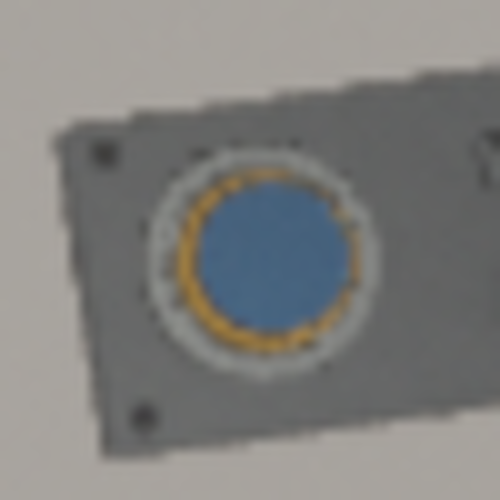

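jog_arm([
  {"xyz": [1.3,3,0],"delta_rot": [0,0,0],"fingers": 0.1},
  {"xyz": [2.6,6,0],"delta_rot": [0,0,0],"fingers": 0.1},
  {"xyz": [3.7,7.8,0.5],"delta_rot": [0,0,0],"fingers": 0.1},
  {"xyz": [3.7,7.8,2],"delta_rot": [0,0,0],"fingers": 0.1},
  {"xyz": [3.7,7.8,3],"delta_rot": [0,0,0],"fingers": 0.1},
])

```text
clock: 18.2
tcp_pos: [0.5309, -0.3404, 0.329]
orientation: [3.132, 0.211, -0.009]
contact_force: [0.5, 0.2, -1.0]
grip_width: 0.077
```

```bash
python3 -c "
from h import *
b=imaging.grab_frame('scene')
cv2.imwrite('pics/g17.png',cv2.resize(b[80:180,300:400],None,fx=5,fy=5,interpolation=cv2.INTER_CUBIC))
tf(W(.183,-.035,.263),yaw=-82.1);print(P(r.get_obs()['tcp_pos']))"
```

```text
t 18.25 tcp [ 0.5298 -0.339   0.3271] F [-0.5  0.2 -2.5] w 0.0767 tooly -82.24 tilt z [-8.4e-03 -6.0e-04 -1.0e+00]
[ 0.5318 -0.3402  0.263 ] -> [0.23, 0.15, 6.4]
drot z deg -0.14
[ 0.1816 -0.0368  0.3271]
```

View pics/g17.png

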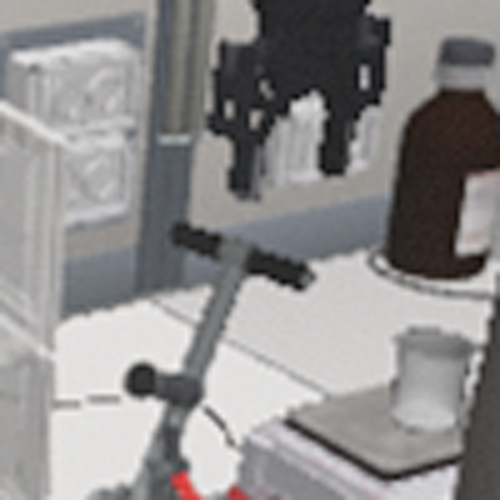

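jog_arm([
  {"xyz": [0.2,0.1,1.5],"delta_rot": [0,0.4,0],"fingers": 0.1},
  {"xyz": [0.2,0.1,3.2],"delta_rot": [0,0.4,0],"fingers": 0.1},
  {"xyz": [0.2,0.1,4.8],"delta_rot": [0,0.4,0],"fingers": 0.1},
  {"xyz": [0.2,0.1,6],"delta_rot": [0,0.4,0],"fingers": 0.1},
  {"xyz": [0.2,0.1,6.4],"delta_rot": [0,0.4,0],"fingers": 0.1},
])

```text
clock: 18.67
tcp_pos: [0.5301, -0.3386, 0.2606]
orientation: [-3.132, -0.213, 0.008]
contact_force: [-0.1, -0.6, -0.5]
grip_width: 0.0768
```

```bash
python3 -c "
from h import *
b=imaging.grab_frame('scene')
cv2.imwrite('pics/g18.png',cv2.resize(b[80:180,300:400],None,fx=5,fy=5,interpolation=cv2.INTER_CUBIC))
tf(W(.183,-.035,.263),yaw=-82.1);print(P(r.get_obs()['tcp_pos']))"
```

```text
t 18.72 tcp [ 0.5303 -0.3388  0.261 ] F [0.1 0.6 0.3] w 0.0764 tooly -82.2 tilt z [-0.0046  0.0021 -1.    ]
[ 0.5318 -0.3402  0.263 ] -> [0.13, 0.16, -0.2]
drot z deg -0.1
[ 0.1814 -0.0362  0.261 ]
```

View pics/g18.png

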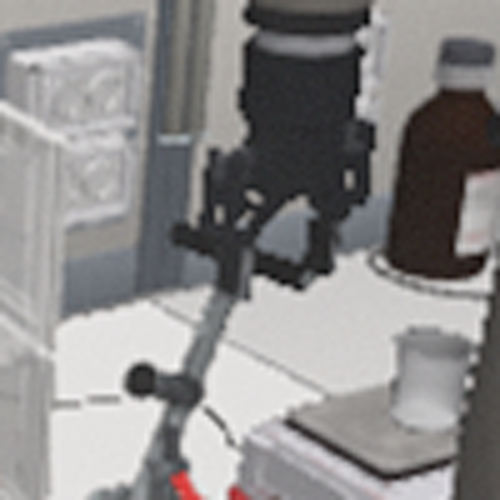

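jog_arm([
  {"xyz": [0.1,0.1,0],"delta_rot": [0,0,0],"fingers": 0.4},
  {"xyz": [0.1,0.1,0],"delta_rot": [0,0,0],"fingers": 0.6},
  {"xyz": [0.1,0.1,0],"delta_rot": [0,0,0],"fingers": 0.75},
  {"xyz": [0.1,0.1,0],"delta_rot": [0,0,0],"fingers": 0.9},
  {"xyz": [0.1,0.1,0],"delta_rot": [0,0,0],"fingers": 1},
], grip_force=50)

```text
clock: 19.13
tcp_pos: [0.5318, -0.3399, 0.2617]
orientation: [-3.133, -0.213, 0.005]
contact_force: [-0.3, -2.0, 4.4]
grip_width: 0.0167
```

```bash
python3 -c "
from h import *
b=imaging.grab_frame('scene')
cv2.imwrite('pics/g19.png',cv2.resize(b[80:180,300:400],None,fx=5,fy=5,interpolation=cv2.INTER_CUBIC))
tf();print(P(r.get_obs()['tcp_pos']))"
```

```text
t 19.18 tcp [ 0.5318 -0.34    0.2618] F [-0.3 -0.9  1.5] w 0.0165 tooly -82.21 tilt z [-0.0034  0.0013 -1.    ]
[ 0.1828 -0.0349  0.2618]
```

View pics/g19.png

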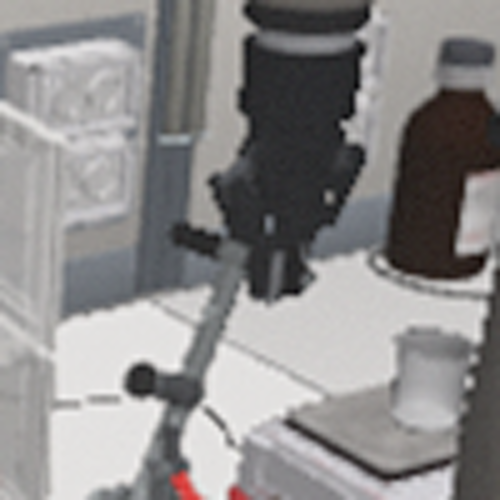

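```bash
cat >> h.py <<'E'
def arc(dths,off=(-.0002,-.0349,-.0202)):
    o=r.get_obs(); p=P(o["tcp_pos"])-np.array(off); th=np.arctan2(p[2]-.1,p[0]-.1)
    print("radius",round(np.hypot(p[2]-.1,p[0]-.1),4),"theta",round(th-np.radians(65.5),3),"F",np.array(o['contact_force']).round(1), 'w',round(o['grip_width'],4))
    T=[]
    for d in dths:
        a=min(th+d,np.radians(65.5)+2.0); T.append(W(.1+.2*np.cos(a)+off[0],off[1],.1+.2*np.sin(a)+off[2]))
    tf(*T,yaw=-82.1)
E
python3 -c "
from h import *
arc([.03,.1,.2,.3,.4])"
```

```text
radius 0.2 theta -0.0 F [-0.3 -0.9  1.5] w 0.0165
t 19.18 tcp [ 0.5318 -0.34    0.2618] F [-0.3 -0.9  1.5] w 0.0165 tooly -82.21 tilt z [-0.0034  0.0013 -1.    ]
[ 0.5311 -0.3345  0.2642] -> [0.0, -0.55, -0.24]
[ 0.5293 -0.3215  0.2691] -> [0.0, -1.86, -0.73]
[ 0.5266 -0.3025  0.2746] -> [-0.01, -3.78, -1.27]
[ 0.5239 -0.283   0.2782] -> [-0.01, -5.75, -1.63]
[ 0.5212 -0.2633  0.2797] -> [-0.02, -7.74, -1.78]
drot z deg -0.11
```

jog_arm([
  {"xyz": [0,-0.6,-0.2],"delta_rot": [0,0,0],"fingers": 1},
  {"xyz": [0,-1.9,-0.7],"delta_rot": [0,0,0],"fingers": 1},
  {"xyz": [0,-3.8,-1.3],"delta_rot": [0,0,0],"fingers": 1},
  {"xyz": [0,-5.7,-1.6],"delta_rot": [0,0,0],"fingers": 1},
  {"xyz": [0,-7.7,-1.8],"delta_rot": [0,0,0],"fingers": 1},
])

```text
clock: 19.6
tcp_pos: [0.521, -0.263, 0.2802]
orientation: [-3.134, -0.212, 0.005]
contact_force: [3.5, -1.9, -7.9]
grip_width: 0.0165
```

```bash
python3 -c "
from h import *
b=imaging.grab_frame('scene')
cv2.imwrite('pics/g20.png',cv2.resize(b[80:220,280:400],None,fx=4.2,fy=4.2,interpolation=cv2.INTER_CUBIC))
arc([.1,.2,.3,.4,.5])"
```

```text
radius 0.2003 theta 0.428 F [-4.7  2.   1.6] w 0.0164
t 19.65 tcp [ 0.5205 -0.2577  0.2801] F [-4.7  2.   1.6] w 0.0164 tooly -81.96 tilt z [-0.0055  0.0037 -1.    ]
[ 0.5177 -0.238   0.2788] -> [0.0, -1.99, 0.14]
[ 0.515  -0.2184  0.2758] -> [0.01, -3.97, 0.45]
[ 0.5123 -0.1992  0.2709] -> [0.01, -5.9, 0.95]
[ 0.5097 -0.1806  0.264 ] -> [0.02, -7.78, 1.64]
[ 0.5073 -0.1628  0.2553] -> [0.04, -9.57, 2.52]
drot z deg 0.14
```

View pics/g20.png

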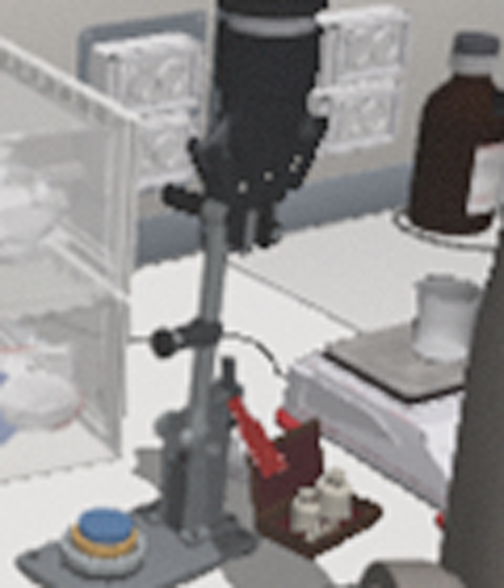

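jog_arm([
  {"xyz": [0,-1.9,0.1],"delta_rot": [0,0.2,0],"fingers": 1},
  {"xyz": [0,-3.9,0.4],"delta_rot": [0,0.2,0],"fingers": 1},
  {"xyz": [0,-5.9,0.9],"delta_rot": [0,0.2,0],"fingers": 1},
  {"xyz": [0,-7.8,1.6],"delta_rot": [0,0.2,0],"fingers": 1},
  {"xyz": [0,-9.6,2.5],"delta_rot": [0,0.2,0],"fingers": 1},
])

```text
clock: 20.07
tcp_pos: [0.507, -0.1623, 0.2558]
orientation: [-3.131, -0.219, 0.0]
contact_force: [3.1, -3.4, -4.8]
grip_width: 0.0164
```

```bash
python3 -c "
from h import *
arc([.1,.2,.3,.4,.5])"
```

```text
radius 0.2007 theta 0.929 F [ 3.1 -3.4 -4.8] w 0.0164
t 20.07 tcp [ 0.507  -0.1623  0.2558] F [ 3.1 -3.4 -4.8] w 0.0164 tooly -81.99 tilt z [-3.0e-04  2.6e-03 -1.0e+00]
[ 0.5049 -0.1457  0.2447] -> [0.02, -1.67, 1.11]
[ 0.5027 -0.13    0.2326] -> [0.02, -3.25, 2.33]
[ 0.5007 -0.1155  0.219 ] -> [0.02, -4.71, 3.69]
[ 0.4989 -0.1024  0.204 ] -> [0.03, -6.03, 5.2]
[ 0.4973 -0.0909  0.1877] -> [0.03, -7.18, 6.83]
drot z deg 0.11
```

jog_arm([
  {"xyz": [0,-1.7,1.1],"delta_rot": [0,0,0],"fingers": 1},
  {"xyz": [0,-3.2,2.3],"delta_rot": [0,0,0],"fingers": 1},
  {"xyz": [0,-4.7,3.7],"delta_rot": [0,0,0],"fingers": 1},
  {"xyz": [0,-6,5.2],"delta_rot": [0,0,0],"fingers": 1},
  {"xyz": [0,-7.2,6.8],"delta_rot": [0,0,0],"fingers": 1},
], grip_force=60)

```text
clock: 20.48
tcp_pos: [0.4972, -0.0905, 0.1884]
orientation: [-3.133, -0.219, -0.003]
contact_force: [2.5, -6.7, -1.7]
grip_width: 0.016
```

```bash
python3 -c "
from h import *
b=imaging.grab_frame('scene')
cv2.imwrite('pics/g21.png',cv2.resize(b[100:240,260:380],None,fx=4.2,fy=4.2,interpolation=cv2.INTER_CUBIC))
arc([.08,.16,.24,.32,.4])"
```

```text
radius 0.2008 theta 1.444 F [ 6.7 -3.6 -3.6] w 0.0162
t 20.53 tcp [ 0.4967 -0.0887  0.1856] F [ 6.7 -3.6 -3.6] w 0.0162 tooly -81.85 tilt z [ 5.0e-04  2.1e-03 -1.0e+00]
[ 0.496  -0.0816  0.1712] -> [0.03, -0.71, 1.44]
[ 0.4951 -0.0749  0.1567] -> [0.03, -1.38, 2.89]
[ 0.4943 -0.0694  0.1417] -> [0.03, -1.94, 4.39]
[ 0.4937 -0.0651  0.1263] -> [0.03, -2.37, 5.93]
[ 0.4933 -0.062   0.1106] -> [0.03, -2.68, 7.5]
drot z deg 0.25
```

View pics/g21.png

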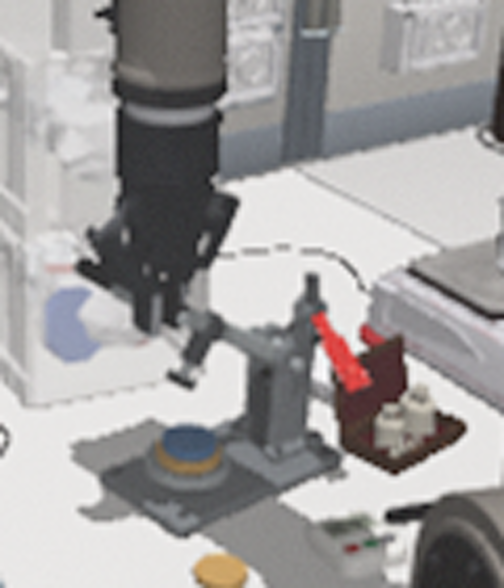

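jog_arm([
  {"xyz": [0,-0.7,1.4],"delta_rot": [0,0,0],"fingers": 1},
  {"xyz": [0,-1.4,2.9],"delta_rot": [0,0,0],"fingers": 1},
  {"xyz": [0,-1.9,4.4],"delta_rot": [0,0,0],"fingers": 1},
  {"xyz": [0,-2.3,5.6],"delta_rot": [0,0,0],"fingers": 1},
  {"xyz": [0,-2.5,6.6],"delta_rot": [0,0,0],"fingers": 1},
])

```text
clock: 20.95
tcp_pos: [0.4934, -0.063, 0.1196]
orientation: [-3.131, -0.224, -0.002]
contact_force: [0.3, 0.5, 3.2]
grip_width: 0.0161
```

```bash
python3 -c "
from h import *
arc([.05,.1,.15,.2,.25])"
```

```text
radius 0.2006 theta 1.799 F [0.3 0.5 3.2] w 0.0161
t 20.95 tcp [ 0.4934 -0.063   0.1196] F [0.3 0.5 3.2] w 0.0161 tooly -81.82 tilt z [ 0.0012  0.0023 -1.    ]
[ 0.4933 -0.0619  0.1096] -> [0.0, -0.11, 1.0]
[ 0.4931 -0.0606  0.0997] -> [-0.0, -0.24, 1.99]
[ 0.493  -0.0599  0.0897] -> [-0.0, -0.31, 2.99]
[ 0.493  -0.0596  0.0797] -> [0.0, -0.34, 3.99]
[ 0.493  -0.0596  0.0795] -> [0.0, -0.34, 4.01]
drot z deg 0.28
```

jog_arm([
  {"xyz": [0,-0.1,1],"delta_rot": [0,0,0],"fingers": 1},
  {"xyz": [0,-0.2,2],"delta_rot": [0,0,0],"fingers": 1},
  {"xyz": [0,-0.3,2.8],"delta_rot": [0,0,0],"fingers": 1},
  {"xyz": [0,-0.3,3.4],"delta_rot": [0,0,0],"fingers": 1},
  {"xyz": [0,-0.3,3.8],"delta_rot": [0,0,0],"fingers": 1},
])

```text
clock: 21.37
tcp_pos: [0.493, -0.0591, 0.0813]
orientation: [-3.131, -0.225, -0.002]
contact_force: [-4.2, 2.7, 11.2]
grip_width: 0.0161
```

```bash
python3 -c "
from h import *
b=imaging.grab_frame('scene')
cv2.imwrite('pics/g22.png',cv2.resize(b[120:240,260:380],None,fx=4.8,fy=4.8,interpolation=cv2.INTER_CUBIC))
arc([.01,.02])"
```

```text
radius 0.2005 theta 1.992 F [-3.3  2.5 10.2] w 0.0163
t 21.42 tcp [ 0.4929 -0.0591  0.081 ] F [-3.3  2.5 10.2] w 0.0163 tooly -81.79 tilt z [ 7.e-04  3.e-03 -1.e+00]
[ 0.493  -0.0596  0.0795] -> [-0.0, 0.05, 0.15]
[ 0.493  -0.0596  0.0795] -> [-0.0, 0.05, 0.15]
drot z deg 0.31
```

View pics/g22.png

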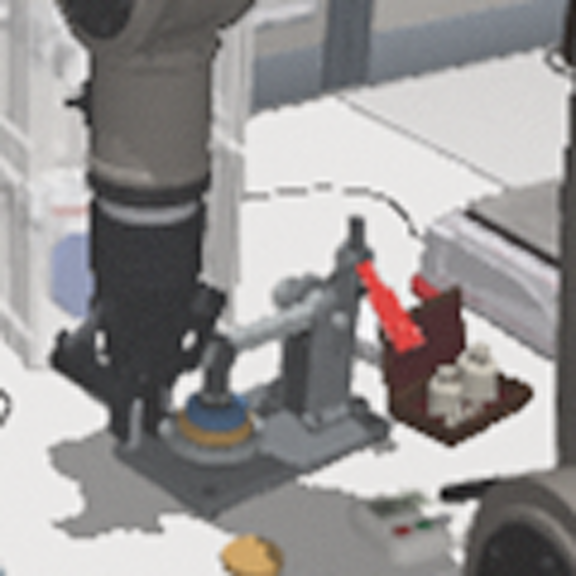

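jog_arm([
  {"xyz": [0,0,0.1],"delta_rot": [0,0,0],"fingers": 1},
  {"xyz": [0,0,0.15],"delta_rot": [0,0,0],"fingers": 1},
  {"xyz": [0,0,0.2],"delta_rot": [0,0,0],"fingers": 1},
  {"xyz": [0,0,0.2],"delta_rot": [0,0,0],"fingers": 1},
  {"xyz": [0,0,0.2],"delta_rot": [0,0,0],"fingers": 1},
])

```text
clock: 21.83
tcp_pos: [0.493, -0.059, 0.0796]
orientation: [-3.131, -0.225, -0.002]
contact_force: [-4.3, 0.2, 12.7]
grip_width: 0.0163
```

```bash
python3 -c "
from h import *
arc([.01])"
```

```text
radius 0.2006 theta -4.284 F [-4.3  0.2 12.7] w 0.0163
t 21.83 tcp [ 0.493  -0.059   0.0796] F [-4.3  0.2 12.7] w 0.0163 tooly -81.8 tilt z [ 8.0e-04  2.8e-03 -1.0e+00]
[ 0.493  -0.0597  0.0776] -> [-0.01, 0.07, 0.2]
drot z deg 0.3
```

jog_arm([
  {"xyz": [0,0,0.1],"delta_rot": [0,0,0],"fingers": 1},
  {"xyz": [0,0,0.15],"delta_rot": [0,0,0],"fingers": 1},
  {"xyz": [0,0,0.2],"delta_rot": [0,0,0],"fingers": 1},
  {"xyz": [0,0,0.2],"delta_rot": [0,0,0],"fingers": 1},
  {"xyz": [0,0,0.2],"delta_rot": [0,0,0],"fingers": 1},
])

```text
clock: 22.25
tcp_pos: [0.4931, -0.059, 0.0786]
orientation: [-3.131, -0.224, -0.002]
contact_force: [-5.8, 0.9, 17.6]
grip_width: 0.0161
```

jog_arm([
  {"xyz": [0,0,0.15],"delta_rot": [0,0,0],"fingers": 1},
  {"xyz": [0,0,0.15],"delta_rot": [0,0,0],"fingers": 1},
  {"xyz": [0,0,0.15],"delta_rot": [0,0,0],"fingers": 1},
  {"xyz": [0,0,0.15],"delta_rot": [0,0,0],"fingers": 1},
  {"xyz": [0,0,0.15],"delta_rot": [0,0,0],"fingers": 1},
])

```text
clock: 22.67
tcp_pos: [0.4931, -0.0591, 0.0782]
orientation: [-3.132, -0.224, -0.002]
contact_force: [-5.9, 1.0, 19.6]
grip_width: 0.0162
```

```bash
python3 -c "
from h import *
b=imaging.grab_frame('scene'); a=imaging.grab_frame('top')
cv2.imwrite('pics/g23.png',cv2.resize(b[170:230,270:350],None,fx=9,fy=9,interpolation=cv2.INTER_CUBIC))
cv2.imwrite('pics/top9.png',a)
tf(); print([(d['position'],d['conf']) for d in imaging.tip_of('scene','bar_center')],proj('scene',W(-.1,0,.1)))
tf()"
```

```text
t 22.77 tcp [ 0.4931 -0.059   0.0782] F [-6.   0.8 19. ] w 0.0161 tooly -81.83 tilt z [ 0.001   0.0018 -1.    ]
[([283.5, 201.0], 0.83)] [281.83923245 201.12388824]
t 22.82 tcp [ 0.4931 -0.0591  0.0782] F [-6.6  1.3 19.9] w 0.0164 tooly -81.83 tilt z [ 9.0e-04  1.8e-03 -1.0e+00]
```

View pics/g23.png

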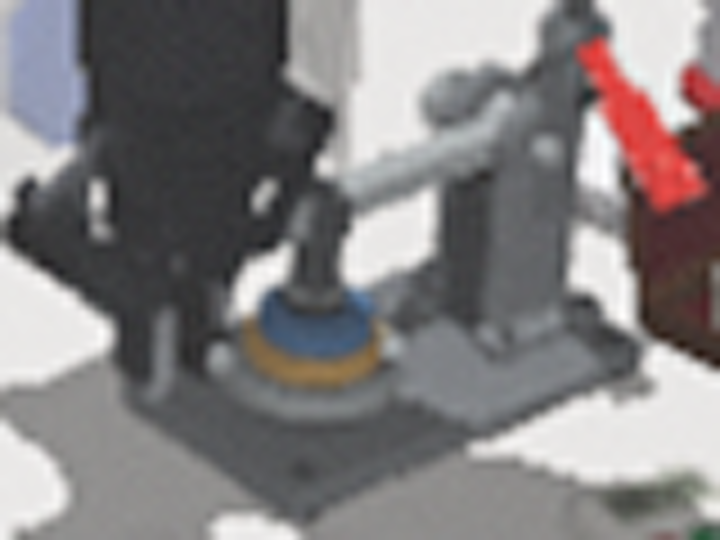

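View pics/top9.png

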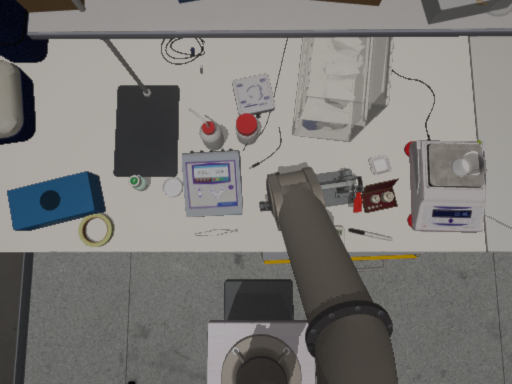

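```bash
python3 -c "
from h import *
print(r.hand_in()); tf()"
```

```text
the job is handed in; nothing more can be done
None
the job is handed in; nothing more can be done
```

The press is loaded and clamped, and I handed the job in at about 22.8 s of the 72 s with the gripper still holding the lever down.

- **Order:** I set the larger brass disc on the plate, then the blue disc on top of it. Both were lowered until contact and released. After that I pushed the red catch down to its stop, gripped the cross-bar on the catch side, and followed its arc down.
- **Centring:** In the top camera's last clear views, both discs were within about 1 to 1.5 mm of the plate's centre. I did not re-measure them after clamping. The last scene picture shows the foot down on the stack, which looks unmoved.
- **Lever:** It measured 1.999 rad as it reached the stop, and the last extra pushing barely moved it. I took the steady push of about 20 N (about 10 N is expected at the stop) to mean it was hard down. The catch stayed down throughout.
- **Forces:** The largest wrist force I saw was about 39 N, of which 37 N was vertical, when the fingertips reached the catch's stop. That is close to the 40 N contact limit; the contact was at the fingertips, not the gripper's body.
- **Disagreements:** The scene camera put some points up to 4 mm or more from the top camera's readings. I trusted the top camera for centring, and the contact heights matched what was predicted.
- **Bystanders:** None looked disturbed in the pictures. At the end the arm hid part of the bench, including part of the timer and the smaller brass disc, from the top camera.

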